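# Latch the printing screen into its cradle

### The arm

A 6-joint arm with a two-finger parallel gripper is mounted at the origin on the work surface. World frame = base frame: x ahead of the robot, y to its left, z up, the work surface at z = 0. Lengths are in m, angles in rad, forces in N, time in s.
With the tool pointing down it reaches from about 0.375 to 0.975 m from the base axis. Payload 3.8 kg.
Tool frame: the origin (TCP) lies on the centre line of the jaws, within the pads' length; the fingertips stand 25 mm ahead of it and the grasp point (between the pads) lies 6 mm ahead of it; y points along the fingers, z is the direction in which the jaws open and shut, and the axes are right-handed (so a half turn about y gives the same grasp; the last joint's range is limited). The gripper opens to 85 mm and grips with 20 to 120 N. Pads are 22 mm wide; open, the fingers measure 114 mm over their backs; the gripper's body (76 mm by 85 mm) begins 54 mm behind the grasp point. The pads swing forward as they close: fully open they stand 13 mm farther back than shut.
Start: joints at [-1.14, 0.264, 1.604, -0, 1.274, -0.037], TCP at [0.304, -0.602, 0.231] pointing down, gripper open.
Joint ranges: [-2.63, 2.63], [-0.94, 2.18], [0.31, 2.57], [-1.31, 4.45], [0, 2.66], [-2.55, 2.55]. Speed limits (rad/s): [2.57, 2.57, 3.14, 3.14, 3.14, 3.14].

### API

Orientations are given as a rotation vector (axis times angle).
In Python, from workcell import bot gives the robot as it stands.
- The arm moves only by the shell command python3 -m jog 'ROWS' [FORCE]. ROWS is JSON, a list of rows, each a list of 5 numbers: the shift along the world's x, y, z in mm, then the turn about the world's z in degrees, then the finger opening in mm, from 0 to 85.4. A call has exactly 10 rows; each row is the pose to reach, as a shift and turn from the pose commanded when the call began; what a row does not reach only later rows make up. A row lasts 1/8 s, in which the tool goes at most 62.5 mm and 10.7 degrees, less where a joint would pass 70% of its speed; a pose out of reach is approached as far as the arm can. A call with a gripper value outside its range is refused whole. The fingers move at their own pace and stop on an object; FORCE is the grip in N (left out, the last holds). Time passes only in rows, so rows that repeat a pose let the fingers close, or fill a call up. It gives the time, the measured TCP pose, the force and the opening at its end, in the units of the state.
- bot.read_state(): the state, without advancing time (a new reading comes with each control period).
- bot.read_camera(name): name is "scene" or "top" or "wrist"; returns a dict with "pixels" (480x640x3 uint8, red, green, blue), "fx", "fy", "cx", "cy" (pixels), "dist" ([k1, k2, p1, p2, k3] as OpenCV has them; the pictures are not rectified), "R" (3x3) and "t" (3): a world point X has camera coordinates R X + t. Camera axes: x right, y down, z forward; pixel columns grow to the right and rows downward; lengths in m; the calibration is good to about 2 mm. A picture is of the moment at which its call begins. There is no depth.
- bot.finish_job(): hands the job in, once; it reports no verdict.
The state is a dict: "time": time; "q": joint angles; "joint_vel": joint speeds; "joint_torque": joint torques, N m; "tool_pos": TCP position; "tcp_rot": TCP orientation; "wrist_force": force on the tool from outside, world axes, zero at the start; "torque": the same for the moment, N m; "width": opening from 0.0 (shut) to 1.0 (fully open).
Only numpy, scipy, OpenCV 4.12 (cv2) and the standard library are available. Lean on these libraries where they do the work, as an engineer would, in place of code of your own. Each camera call takes 0.05 s, during which the arm holds its last target.

### The job

Lock the printing screen into its blue cradle with the steel draw latch: take the wire loop by its round tab, lower its crossbar behind the keeper and draw it under the lip until you feel it pull snug against the hook; only then let go and press the lever's paddle down over centre until it snaps and the latch holds by itself. Feel your way gently: do not force the loop against the keeper or the paddle against its stop, and leave the jar, the squeegee and the ink knife where they are.

Things in the scene. Friction and masses are not known exactly. Their poses are not given: they have to be found in the camera images.
- hinge (a point): Centre of the lever's hinge, 32 mm above the table, at the near end of the fixed blue cradle plate (390 x 300 x 8 mm). Axes are the cradle's: x is the draw direction from hinge to keeper (away from the robot, yawed up to 0.4 rad), y along the hinge axis, z up. Beyond the keeper the screen and its black studs reach no higher than 45 mm.
- lever (a joint): Lever angle (rad). 0: level, pointing from the hinge to the cradle's -x; positive raises the paddle (1.57: upright). Starts about upright; light friction (0.035 N m), stays where it is left. The loop's pin sits on the lever, 25 mm from the hinge. With the loop hooked, dead centre is within 0.1 of 0; beyond it the lever snaps to its stop at -0.19.
- paddle: Origin on the lever's face that looks up when the lever is down, mid width, 75 mm from the hinge, 3 mm off the plane through it. The paddle, a steel plate 34 mm wide and 6 mm thick, covers 38 to 96 mm from the hinge. Pressing down here takes up to about 8 N before dead centre. Axes are the lever's: -x to its tip, z out of this face.
- loop (a joint): Angle of the loop on the lever (rad): the loop's slope above level is joint loop minus joint lever. 0: in line with the lever, beyond the pin. Grows as the loop swings up. The pin is stiff (0.045 N m): the loop stays where it is left, and lifts as the lever is pressed down unless the keeper's lip holds it.
- bail: The loop's wire end, 46 mm wide. Origin: centre of its pull tab, an upright disc 16 mm in diameter, 16 mm thick along y; pinch its two flat faces, it can pivot about y between the fingers as the loop's slope changes. x along the loop away from the pin, z up when level. The crossbar lies 25 mm to -x and 12 mm to -z of the origin.
- crossbar (a point): Centre of the loop's crossbar, a round steel wire 6 mm in diameter, 40 mm long along y, 84 mm from the loop's pin while the spring is slack (1.8 N per mm, stretches up to 17 mm). This is what hooks behind the keeper: down onto the foot beyond the lip, then drawn to -x under the lip, against the upright.
- keeper_mark (a point): Nominal place of the keeper, a dark steel hook on the screen's near rail: point where its upright's bearing face (looks to +x) meets its flat foot, mid width. It is bolted in slots: the real hook stands up to 4 mm off along x and 5 mm off in height, to be found by feel. Axes as the cradle's.
- frame: The fixed screen, aluminium, red mesh, carrying the keeper. Origin on the table below the hinge, axes as the cradle's. Keeper sizes: foot 34 mm wide, reaching 24 mm beyond the upright in +x; upright 24 mm wide, 13 mm tall; its round-nosed lip, 4 mm thick, juts 4 mm to +x at the top, with 9 mm clear height between foot and lip.
- jar_mid (a point): Middle of a loose ink jar, 72 mm in diameter, 75 mm tall, beside the cradle; bystander.
- squeegee_mid (a point): Middle of a loose wooden squeegee, 170 mm long, 77 mm tall, standing on its edge beside the cradle; bystander.
- ink_knife: A loose ink knife (spatula) lying on the table beside the cradle; bystander.

How it is judged:
By the outcome, as a careful person would: the job done as asked, in the order asked, and still so for the second after the job is handed in, with the robot touching nothing.
It also fails if it takes over 64 s, if anything falls off the work surface, if the arm or the gripper's body presses on something with over 40 N, if the wrist force passes 120 N, or if a joint passes its speed limit or range.

## Working session

There is one attempt and no reset: what is moved stays moved. The work goes in short steps, Python scripts to look and compute and a shell command to move; the robot and the scene stay as the last step left them, time stands still between calls to the robot, and variables do not carry over. Pictures are saved under pics/ and viewed, and the job is handed in when it is done.

```bash
ls; mkdir -p pics; cat > h.py <<'E'
import numpy as np, cv2, json
from workcell import bot
def snap(n,f):
    c=bot.read_camera(n); p=np.array(c.pop('pixels')); cv2.imwrite(f'pics/{f}.png',p[:,:,::-1])
    json.dump({k:np.array(v).tolist() for k,v in c.items()},open(f'pics/{f}.json','w')); return c
def cam(f): return {k:np.array(v) for k,v in json.load(open(f'pics/{f}.json')).items()}
def K(c): return np.array([[c['fx'],0,c['cx']],[0,c['fy'],c['cy']],[0,0,1.]])
def ray(c,uv):
    n=cv2.undistortPoints(np.array([[uv]],float),K(c),c['dist'])[0,0]
    return -c['R'].T@c['t'], c['R'].T@np.array([n[0],n[1],1])
def plane(c,uv,z):
    o,d=ray(c,uv); return o+d*(z-o[2])/d[2]
def tri(l):
    A=0;b=0
    for c,uv in l:
        o,d=ray(c,uv); d=d/np.linalg.norm(d); P=np.eye(3)-np.outer(d,d); A=A+P; b=b+P@o
    return np.linalg.solve(A,b)
def proj(c,X): return cv2.projectPoints(np.array(X,float).reshape(-1,3),cv2.Rodrigues(c['R'])[0],c['t'],K(c),c['dist'])[0][:,0]
def st():
    s=bot.read_state(); print({k:np.round(v,4).tolist() for k,v in s.items()})
E
python3 - <<'E'
from h import *
st()
for n in ['scene','top','wrist']:
    c=snap(n,n+'0'); print(n,(-c['R'].T@c['t']).round(3),c['R'][2].round(3),c['fx'])
E
```

```text
pics
{'time': 0.0, 'q': [-1.1399, 0.2648, 1.6054, 0.0, 1.2737, -0.0369], 'joint_vel': [0.0009, 0.0017, -0.0006, -0.0004, 0.0003, 0.0], 'joint_torque': [0.0008, -51.5107, -36.7315, -0.0003, 0.013, 0.0], 'tool_pos': [0.3041, -0.6018, 0.23], 'tcp_rot': [-0.4677, 1.9634, -1.9589], 'wrist_force': [-0.0237, 0.3079, -0.2793], 'torque': [-0.0057, 0.0327, -0.0314], 'width': 0.9979}
scene [1.218 0.785 0.678] [-0.546 -0.614 -0.569] 516.0973731902162
top [0.42  0.111 1.229] [ 0.161  0.009 -0.987] 529.3161516187712
wrist [ 0.376 -0.566  0.373] [-0.275 -0.137 -0.952] 350.33158053841333
```

View pics/scene0.png

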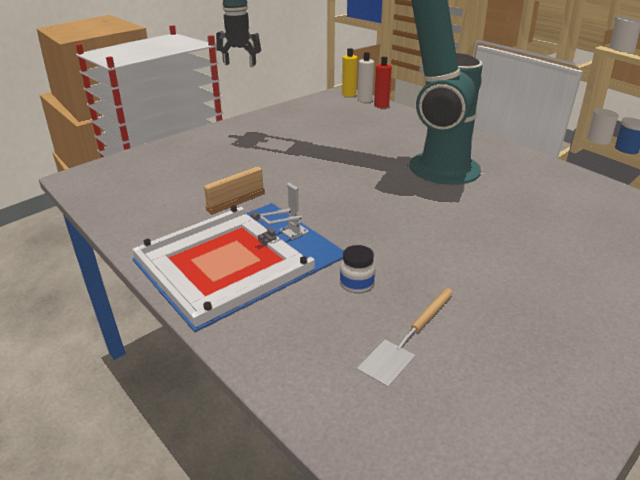

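View pics/top0.png

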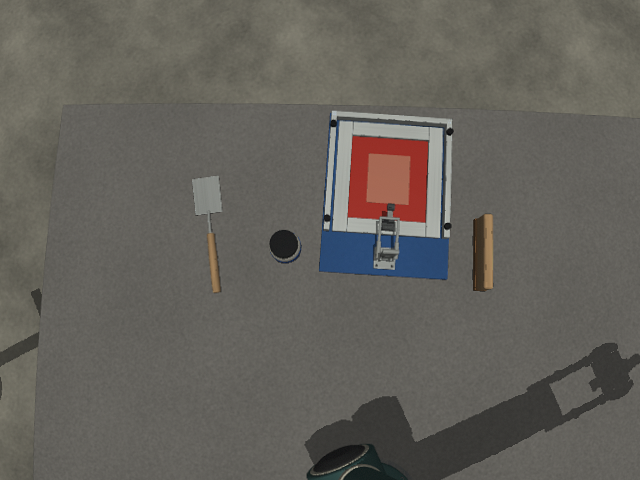

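The scene view shows the latch near (290,215) and the jar at (357,270). In the top view the latch is near (387,240), the jar at (285,246), the squeegee at (483,252) and the knife at (212,235). Next I'll zoom in on the latch.

```bash
python3 - <<'E'
import cv2
a=cv2.imread('pics/top0.png'); cv2.imwrite('pics/top0z.png',cv2.resize(a[180:290,310:460],None,fx=5,fy=5,interpolation=cv2.INTER_CUBIC))
a=cv2.imread('pics/scene0.png'); cv2.imwrite('pics/scene0z.png',cv2.resize(a[170:270,220:350],None,fx=6,fy=6,interpolation=cv2.INTER_CUBIC))
from h import *
c=cam('top0')
for uv in [(320,271),(447,279),(332,111),(452,119)]: print(uv,plane(c,uv,.008).round(4))
E
```

```text
(320, 271) [0.536  0.1237 0.008 ]
(447, 279) [ 0.5234 -0.1717  0.008 ]
(332, 111) [0.9289 0.1036 0.008 ]
(452, 119) [ 0.9168 -0.1922  0.008 ]
```

View pics/top0z.png

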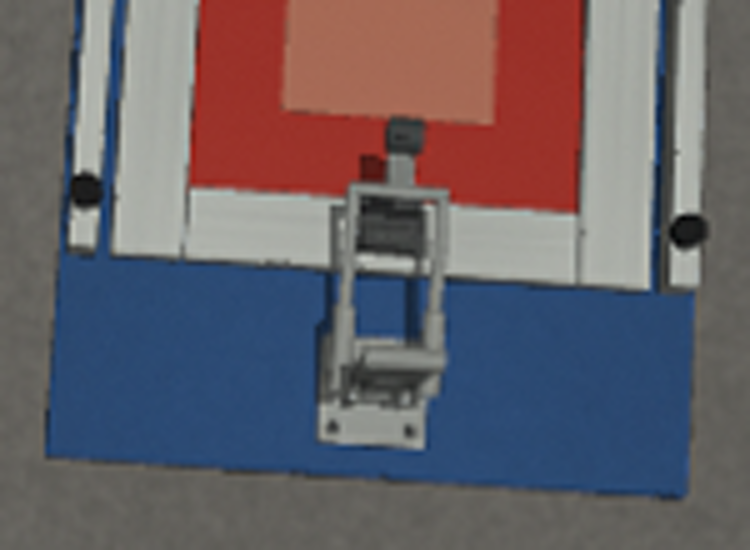

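View pics/scene0z.png

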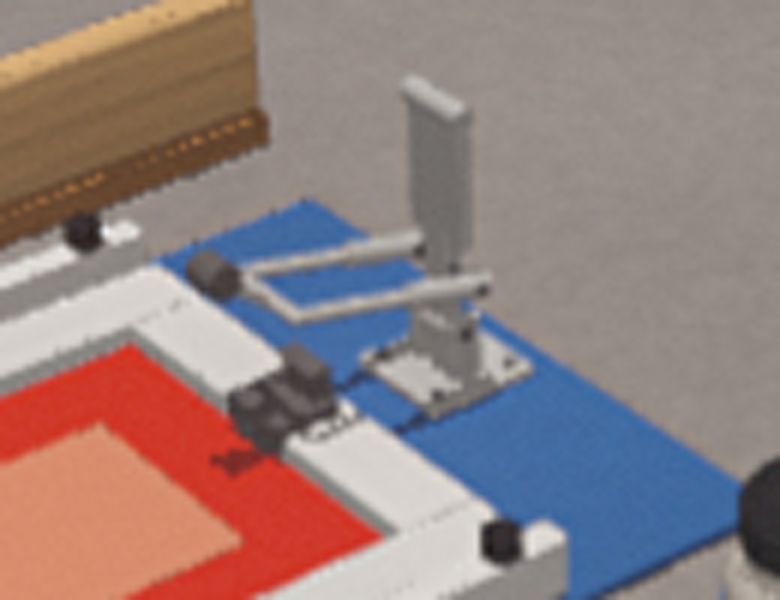

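View pics/wrist0.png

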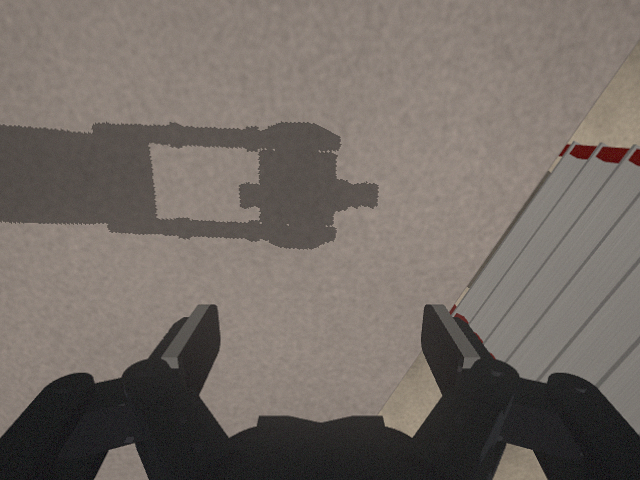

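```bash
python3 - <<'E'
from h import *
t=cam('top0');s=cam('scene0')
def T(u): return (310+(u[0]+.5)/5-.5,180+(u[1]+.5)/5-.5)
def S(u): return (220+(u[0]+.5)/6-.5,170+(u[1]+.5)/6-.5)
tab=tri([(t,T((405,135))),(s,S((213,275)))]);print('tab',tab)
print('base corners',[plane(t,T(u),.011).round(4) for u in [(318,443),(425,450),(318,340)]])
print('keeper foot far/near', [plane(t,T(u),.04).round(4) for u in [(358,250),(425,256)]])
# crossbar center approx & pin ends, scene
for a,b in [((350,185),(243,272)),((450,190),(298,318)),((437,315),(490,285)),((338,400),(425,245))]:
  print(tri([(t,T(a)),(s,S(b))]).round(4))
print('paddle tip corners',[tri([(t,T(a)),(s,S(b))]).round(4) for a,b in [((360,352),(405,80)),((442,352),(468,112))]])
R=cv2.Rodrigues(np.array(bot.read_state()['tcp_rot']))[0];print(R.round(3))
E
```

```text
tab [ 0.67315101 -0.02897109  0.09228262]
base corners [array([0.5449, 0.0009, 0.011 ]), array([ 0.5427, -0.0487,  0.011 ]), array([0.593 , 0.0013, 0.011 ])]
keeper foot far/near [array([ 0.6307, -0.014 ,  0.04  ]), array([ 0.6286, -0.0448,  0.04  ])]
[ 0.6585 -0.0121  0.0928]
[ 0.6444 -0.0427  0.0591]
[ 0.5789 -0.0268  0.0571]
[ 0.5687 -0.0125  0.0681]
paddle tip corners [array([ 0.5783, -0.0124,  0.1431]), array([ 0.564 , -0.0319,  0.1217])]
[[-0.893 -0.001  0.451]
 [-0.451  0.002 -0.893]
 [-0.    -1.    -0.002]]
```

```bash
python3 -m jog '[[40,55,0,-6,85],[80,115,0,-12,85],[110,165,0,-18,85],[140,220,0,-24,85],[170,275,0,-29.5,85],[200,330,0,-29.5,85],[230,385,0,-29.5,85],[265,440,0,-29.5,85],[295,495,0,-29.5,85],[325,550,0,-29.5,85]]'
python3 -m jog '[[10,25,0,0,85],[10,25,0,0,85],[10,25,0,0,85],[10,25,0,0,85],[10,25,0,0,85],[10,25,0,0,85],[10,25,0,0,85],[10,25,0,0,85],[10,25,0,0,85],[10,25,0,0,85]]'
python3 - <<'E'
from h import *
st()
for n in ['scene','wrist']: snap(n,n+'1')
E
```

```text
time: 1.4
tool_pos: [0.623, -0.0632, 0.2312]
tcp_rot: [-0.052, -2.197, 2.198]
wrist_force: [1.0, -0.2, 0.4]
width: 0.995
time: 2.65
tool_pos: [0.6324, -0.0401, 0.2314]
tcp_rot: [-0.052, -2.198, 2.198]
wrist_force: [-0.2, -0.4, -0.2]
width: 0.993
{'time': 2.65, 'q': [-0.1026, 0.1867, 1.6976, 0.0, 1.2573, 1.5152], 'joint_vel': [0.0012, 0.0011, 0.0006, 0.0021, -0.0009, -0.0007], 'joint_torque': [-0.0242, -47.0782, -36.5826, -0.0016, 0.0009, -0.0001], 'tool_pos': [0.6324, -0.0401, 0.2314], 'tcp_rot': [-0.0516, -2.1977, 2.1976], 'wrist_force': [-0.2458, -0.4316, -0.1511], 'torque': [-0.0352, 0.0423, -0.0186], 'width': 0.9928}
```

View pics/wrist1.png

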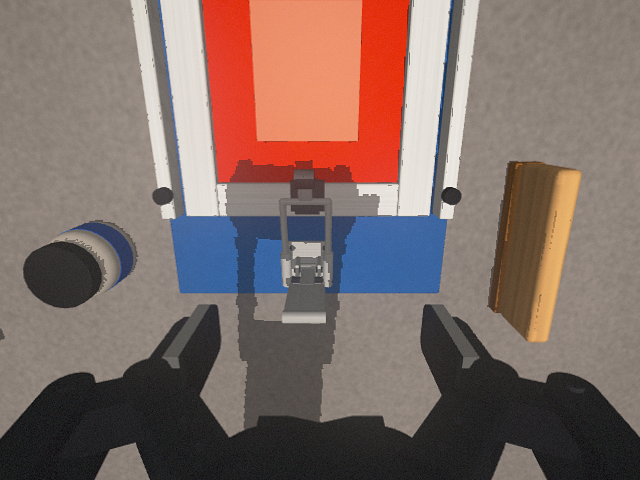

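The wrist view shows the loop centred at about column 304, the tab at about (304,187), the paddle tip at about (304,318), and the keeper under the tab.

```bash
python3 - <<'E'
from h import *
a=cv2.imread('pics/wrist1.png'); a=cv2.resize(a[155:335,225:385],None,fx=5,fy=5,interpolation=cv2.INTER_CUBIC)[:, :]
cv2.imwrite('pics/w1z.png',cv2.resize(a,(533,600)))
cv2.imwrite('pics/w1za.png',a[100:400,150:650]) 
c=cam('wrist1')
print([plane(c,uv,.008).round(4) for uv in [(180,293),(440,293)]])
print(cv2.Rodrigues(np.array(bot.read_state()['tcp_rot']))[0].round(4))
a=cv2.imread('pics/scene1.png'); cv2.imwrite('pics/scene1z.png',cv2.resize(a[170:260,240:340],None,fx=6,fy=6,interpolation=cv2.INTER_CUBIC))
E
```

```text
[array([0.5376, 0.127 , 0.008 ]), array([ 0.5235, -0.1725,  0.008 ])]
[[-9.989e-01 -1.000e-04 -4.690e-02]
 [ 4.690e-02 -0.000e+00 -9.989e-01]
 [ 1.000e-04 -1.000e+00  0.000e+00]]
```

View pics/w1z.png

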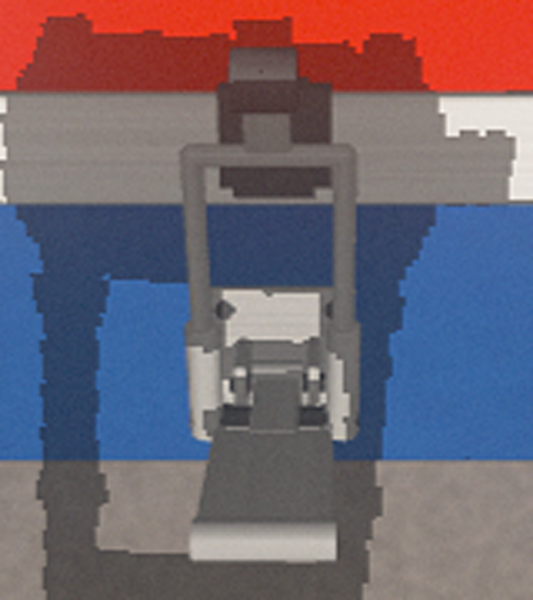

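View pics/scene1z.png

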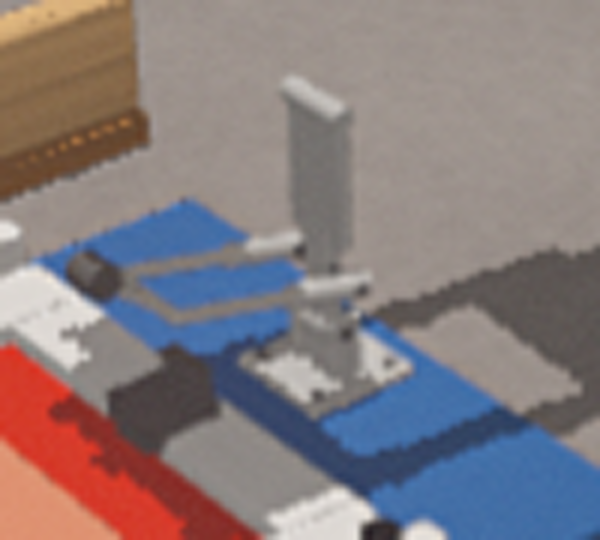

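```bash
cat >> h.py <<'E'
ex=np.array([np.cos(-.047),np.sin(-.047),0]); ey=np.array([-ex[1],ex[0],0])
E
python3 - <<'E'
from h import *
w=cam('wrist1');s=cam('scene1');t=cam('top0');s0=cam('scene0')
W=lambda u:(225+u[0]/3.333,155+u[1]/3.333); S=lambda u:(240+u[0]/6-.4,170+u[1]/6-.4)
T=lambda u:(310+u[0]/5-.4,180+u[1]/5-.4)
f=lambda X:(X.round(4),np.round([X@ex,X@ey,X[2]],4))
print('tab',f(tri([(w,W((264,65))),(s,S((95,275)))])),f(tri([(w,W((264,65))),(s,S((95,275))),(t,T((405,135)))])))
print('xbar',f(tri([(w,W((268,153))),(s,S((149,295)))])),f(tri([(w,W((268,153))),(s,S((149,295))),(t,T((400,190)))])))
print('tipcorn',[f(tri([(w,W(a)),(s,S(b))])) for a,b in [((190,522),(350,112)),((336,522),(287,80)),((190,522),(287,80)),((336,522),(350,112))]])
print('keeper foot near edge', [f(plane(w,W(u),.036)) for u in [(220,196),(331,196)]])
print('keeper far edge', [f(plane(w,W(u),.036)) for u in [(220,88),(331,88)]])
print('upright top', [f(plane(w,W(u),.049)) for u in [(243,115),(290,115),(243,150)]])
print('rail', [f(plane(w,W(u),.03)) for u in [(50,95),(50,203)]])
E
```

```text
tab (array([ 0.6752, -0.0277,  0.0931]), array([0.6758, 0.004 , 0.0931])) (array([ 0.6743, -0.0285,  0.0921]), array([0.6749, 0.0032, 0.0921]))
xbar (array([ 0.6512, -0.027 ,  0.075 ]), array([0.6517, 0.0037, 0.075 ])) (array([ 0.6514, -0.0277,  0.0752]), array([0.652 , 0.0029, 0.0752]))
tipcorn [(array([ 0.5722, -0.0053,  0.1299]), array([0.5718, 0.0216, 0.1299])), (array([ 0.5726, -0.0402,  0.1309]), array([ 0.5739, -0.0133,  0.1309])), (array([ 0.5908, -0.0108,  0.1517]), array([0.5907, 0.0169, 0.1517])), (array([ 0.5516, -0.0376,  0.1065]), array([ 0.5528, -0.0117,  0.1065]))]
keeper foot near edge [(array([ 0.6318, -0.0103,  0.036 ]), array([0.6316, 0.0194, 0.036 ])), (array([ 0.6303, -0.0433,  0.036 ]), array([ 0.6316, -0.0136,  0.036 ]))]
keeper far edge [(array([ 0.6638, -0.0127,  0.036 ]), array([0.6636, 0.0185, 0.036 ])), (array([ 0.6623, -0.0447,  0.036 ]), array([ 0.6636, -0.0135,  0.036 ]))]
upright top [(array([ 0.6578, -0.0197,  0.049 ]), array([0.658 , 0.0112, 0.049 ])), (array([ 0.6572, -0.0328,  0.049 ]), array([ 0.658 , -0.0019,  0.049 ])), (array([ 0.6479, -0.019 ,  0.049 ]), array([0.6481, 0.0114, 0.049 ]))]
rail [(array([0.6632, 0.038 , 0.03  ]), array([0.6607, 0.0691, 0.03  ])), (array([0.6306, 0.0418, 0.03  ]), array([0.628 , 0.0714, 0.03  ]))]
```

```bash
python3 -m jog '[[20,6,-20,0,45],[42,12,-50,0,45],[42,12,-80,0,45],[42,12,-95,0,45],[42,12,-105,0,45],[42,12,-112,0,45],[42,12,-119,0,45],[42,12,-119,0,45],[42,12,-119,0,45],[42,12,-119,0,45]]' 20
python3 - <<'E'
from h import *
snap('wrist','wrist2');snap('scene','scene2')
a=cv2.imread('pics/wrist2.png');b=cv2.imread('pics/scene2.png')
cv2.imwrite('pics/c2.png',np.hstack([cv2.resize(a,(400,300)),cv2.resize(b[150:270,210:370],(400,300),interpolation=cv2.INTER_CUBIC)]))
cv2.imwrite('pics/c2.png',np.vstack([cv2.resize(a[200:480,160:480],(640,560))[:560],]))
cv2.imwrite('pics/s2.png',cv2.resize(b[150:270,210:370],(800,600),interpolation=cv2.INTER_CUBIC))
E
```

```text
time: 4.0
tool_pos: [0.6748, -0.0282, 0.113]
tcp_rot: [-0.053, -2.198, 2.198]
wrist_force: [-0.2, -0.2, 0.5]
width: 0.527
```

View pics/c2.png

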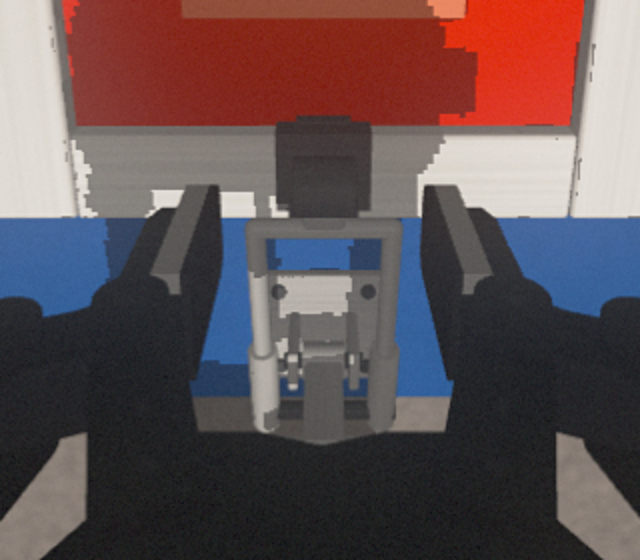

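View pics/s2.png

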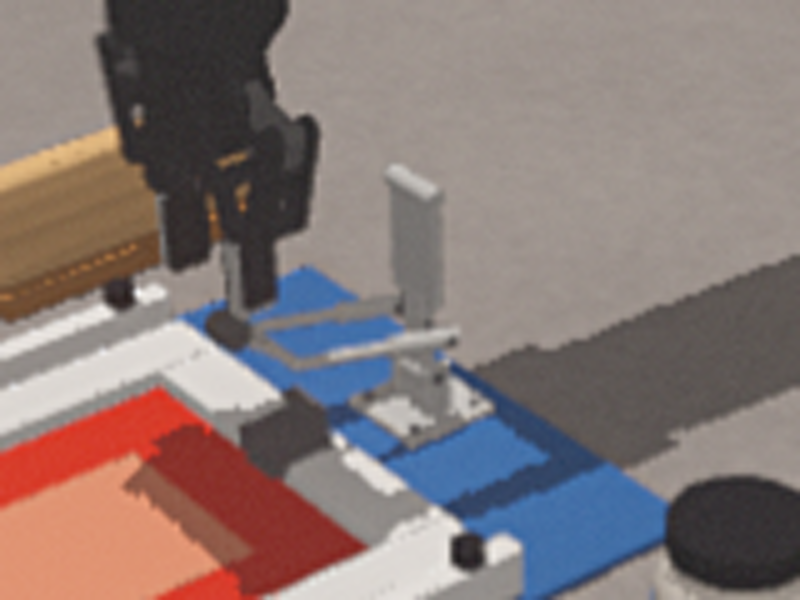

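```bash
python3 - <<'E'
from h import *
w=cam('wrist2');s=cam('scene2')
Wz=lambda p:((p-[160,200])*2).round(0); Sz=lambda p:((p-[210,150])*5).round(0)
P=lambda a,b,z:a*ex+b*ey+[0,0,z]
for n,X in dict(tab=P(.6749,.0035,.0925),tabtop=P(.6749,.0035,.1005),xbar=P(.652,.003,.075),keepfaceL=P(.64,.0205,.036),farL=P(.6636,.0205,.036),
  tcp=np.array([.6748,-.0282,.113]),tipL=P(.6749,.024,.091),tipR=P(.6749,-.019,.091)).items(): print(n,Wz(proj(w,X)),Sz(proj(s,X)))
E
```

```text
tab [[323. 184.]] [[224. 328.]]
tabtop [[323. 198.]] [[223. 313.]]
xbar [[325. 228.]] [[269. 344.]]
keepfaceL [[274. 202.]] [[318. 424.]]
farL [[273. 139.]] [[275. 443.]]
tcp [[324. 222.]] [[220. 288.]]
tipL [[244. 181.]] [[250. 350.]]
tipR [[410. 181.]] [[196. 311.]]
```

```bash
python3 -m jog '[[0,0,0,0,24],[0,0,0,0,24],[0,0,0,0,24],[0,0,0,0,24],[0,0,0,0,24],[0,0,0,0,24],[0,0,0,0,24],[0,0,0,0,24],[0,0,0,0,24],[0,0,0,0,24]]' 20
python3 - <<'E'
from h import *
snap('wrist','wrist3');snap('scene','scene3')
a=cv2.imread('pics/wrist3.png');b=cv2.imread('pics/scene3.png')
x=cv2.resize(a[230:380,230:410],(480,400),interpolation=cv2.INTER_CUBIC)
y=cv2.resize(b[170:240,220:276],(320,400),interpolation=cv2.INTER_CUBIC)
cv2.imwrite('pics/c3.png',np.hstack([x,y]))
E
```

```text
time: 5.35
tool_pos: [0.6744, -0.0281, 0.1124]
tcp_rot: [-0.052, -2.198, 2.198]
wrist_force: [-0.5, 0.1, 0.1]
width: 0.284
```

View pics/c3.png

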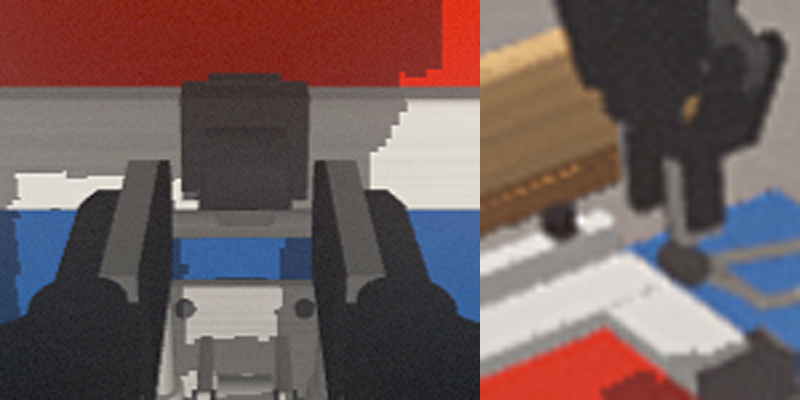

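```bash
python3 - <<'E'
from h import *
w=cam('wrist3');s=cam('scene3')
P=lambda a,b,z:a*ex+b*ey+[0,0,z]
for z in [.085,.09,.095,.1,.105,.11]:
  p=[proj(w,P(.675+dx,.0035+dy,z))[0].round(1) for dy in (.012,-.012) for dx in (-.011,.011)]
  print(z,*p,*[proj(s,P(.675,.0035+dy,z))[0].round(1) for dy in (.012,.02)])
print('seen', [(230+u/2.667,230+v/2.667) for u,v in [(168,162),(315,162)]],'scene',(259.4,210.6))
E
```

```text
0.085 [299.5 303.7] [298.7 266. ] [343.8 303.7] [344.7 266. ] [258.  220.8] [260.  222.3]
0.09 [299.  308.3] [298.1 269.7] [344.4 308.2] [345.3 269.7] [257.8 218.8] [259.9 220.3]
0.095 [298.4 313.1] [297.5 273.6] [345.  313.1] [346.  273.6] [257.7 216.9] [259.7 218.3]
0.1 [297.8 318.1] [296.9 277.8] [345.7 318.1] [346.7 277.8] [257.5 214.9] [259.6 216.4]
0.105 [297.2 323.5] [296.2 282.2] [346.4 323.5] [347.5 282.2] [257.4 212.9] [259.4 214.4]
0.11 [296.5 329.1] [295.5 286.8] [347.2 329.1] [348.3 286.8] [257.2 210.9] [259.3 212.4]
seen [(292.99212598425197, 290.7424071991001), (348.1102362204724, 290.7424071991001)] scene (259.4, 210.6)
```

The pads' ends still sit around the top of the tab (scene px ~(256,213), tab centre ~(255.8,216)), so they need to go lower.

```bash
python3 -m jog '[[0,0,-5,0,24],[0,0,-10,0,24],[0,0,-14,0,24],[0,0,-14,0,24],[0,0,-14,0,24],[0,0,-14,0,24],[0,0,-14,0,24],[0,0,-14,0,24],[0,0,-14,0,24],[0,0,-14,0,24]]' 20
python3 - <<'E'
from h import *
snap('wrist','wrist4');snap('scene','scene4');snap('top','top4')
a=cv2.imread('pics/wrist4.png');b=cv2.imread('pics/scene4.png')
x=cv2.resize(a[230:380,230:410],(480,400),interpolation=cv2.INTER_CUBIC)
y=cv2.resize(b[170:240,220:276],(320,400),interpolation=cv2.INTER_CUBIC)
cv2.imwrite('pics/c4.png',np.hstack([x,y]))
E
```

```text
time: 6.7
tool_pos: [0.6744, -0.0281, 0.0984]
tcp_rot: [-0.052, -2.198, 2.198]
wrist_force: [-0.1, -0.3, -0.1]
width: 0.278
```

View pics/c4.png

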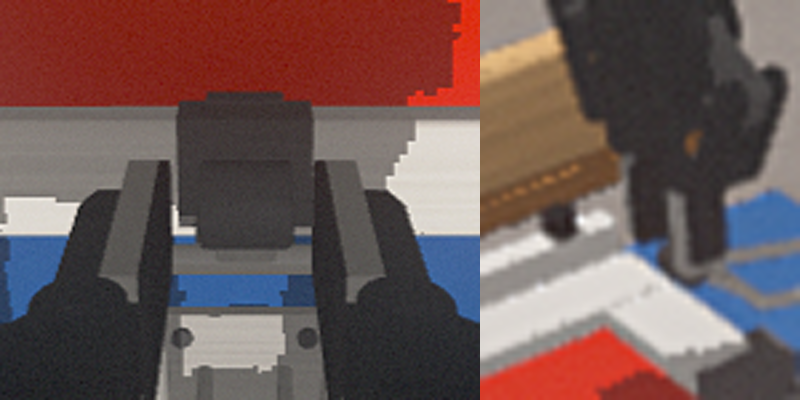

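```bash
python3 -m jog '[[0,0,0,0,14],[0,0,0,0,12],[0,0,0,0,10],[0,0,0,0,8],[0,0,0,0,8],[0,0,0,0,8],[0,0,0,0,8],[0,0,0,0,8],[0,0,0,0,8],[0,0,0,0,8]]' 35
python3 - <<'E'
from h import *
st()
snap('wrist','wrist5');snap('scene','scene5')
a=cv2.imread('pics/wrist5.png');b=cv2.imread('pics/scene5.png')
x=cv2.resize(a[230:380,230:410],(480,400),interpolation=cv2.INTER_CUBIC)
y=cv2.resize(b[170:240,220:276],(320,400),interpolation=cv2.INTER_CUBIC)
cv2.imwrite('pics/c5.png',np.hstack([x,y]))
E
```

```text
time: 8.1
tool_pos: [0.6745, -0.0282, 0.0984]
tcp_rot: [-0.052, -2.198, 2.198]
wrist_force: [0.7, -1.6, -0.4]
width: 0.14
{'time': 8.1, 'q': [-0.0786, 0.3684, 1.7241, -0.0001, 1.0489, 1.5393], 'joint_vel': [0.0011, -0.0018, 0.0008, 0.0007, -0.0001, 0.0011], 'joint_torque': [1.3381, -53.4265, -32.8117, 0.6008, 0.224, 0.0086], 'tool_pos': [0.6745, -0.0282, 0.0984], 'tcp_rot': [-0.0518, -2.1976, 2.1978], 'wrist_force': [0.6876, -1.5528, -0.4114], 'torque': [-0.3288, -0.0576, 0.0344], 'width': 0.1401}
```

View pics/c5.png

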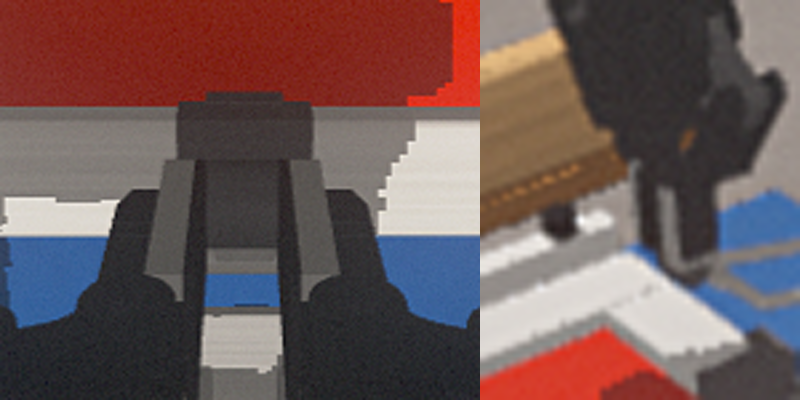

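```bash
python3 - <<'E'
from h import *
b=cv2.imread('pics/scene0.png');y=cv2.resize(b[222:250,254:282],(420,420),interpolation=cv2.INTER_CUBIC)
a=cv2.imread('pics/wrist2.png');x=cv2.resize(a[250:320,285:355],(380,420),interpolation=cv2.INTER_CUBIC)
x=cv2.convertScaleAbs(x,alpha=2.2);y=cv2.convertScaleAbs(y,alpha=1.5)
cv2.imwrite('pics/k0.png',np.hstack([x,y]))
E
```

```text
(no output)
```

View pics/k0.png

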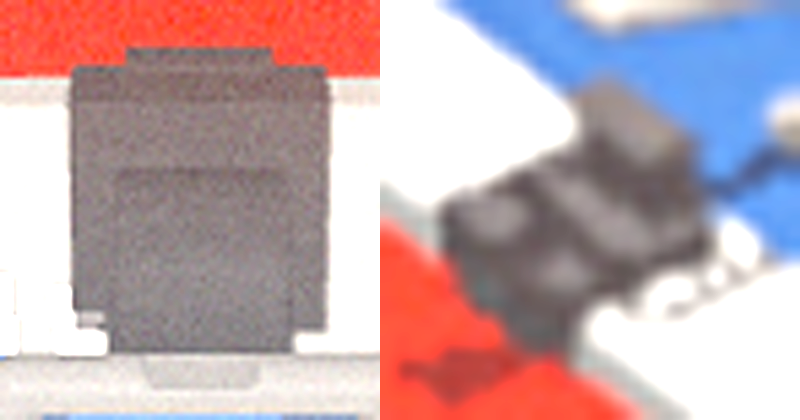

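```bash
python3 - <<'E'
from h import *
w=cam('wrist2');s=cam('scene0')
for z in [.028,.032,.036,.040,.044]:
  a,b=[plane(w,u,z) for u in [(298.1,266.7),(345.4,266.7)]]
  q=lambda X:((proj(s,X)[0]-[254,222])*15+[380,0]).round(0)
  m=(a+b)/2
  print(z,np.linalg.norm(a-b).round(4),(m@ex).round(4),(m@ey).round(4),q(a),q(b), 'face,lipedge', q(m-.024*ex+.012*ey),q(m-.020*ex+.012*ey+[0,0,.013]),q(m-.020*ex-.012*ey+[0,0,.013]))
E
```

```text
0.028 0.0331 0.6624 0.0032 [551. 287.] [429. 194.] face,lipedge [664. 218.] [638. 155.] [548.  90.]
0.032 0.0325 0.664 0.0032 [540. 268.] [419. 177.] face,lipedge [654. 200.] [628. 137.] [538.  71.]
0.036 0.032 0.6657 0.0032 [528. 249.] [410. 159.] face,lipedge [644. 182.] [617. 119.] [527.  53.]
0.04 0.0314 0.6673 0.0033 [516. 230.] [400. 142.] face,lipedge [634. 163.] [607. 100.] [517.  34.]
0.044 0.0308 0.669 0.0033 [504. 211.] [390. 124.] face,lipedge [623. 145.] [597.  81.] [506.  16.]
```

```bash
cat >> h.py <<'E'
from scipy.optimize import brentq
H=np.array([.571,.032])
def pin(th): return H+.025*np.array([-np.cos(th),np.sin(th)])
def fromC(C):
    f=lambda th:np.linalg.norm(np.array(C)-pin(th))-.084
    th=brentq(f,.3,2.3) if f(.3)*f(2.3)<0 else np.nan
    d=np.array(C)-pin(th); ph=np.arctan2(d[1],d[0]); c,s=np.cos(ph),np.sin(ph)
    return th,ph,np.array(C)+[.025*c-.012*s,.025*s+.012*c]
def fromTab(T,th0=1.57):
    f=lambda th:np.linalg.norm(np.array(T)-pin(th))-np.hypot(.109,.012)
    th=brentq(f,.2,2.6); d=np.array(T)-pin(th); ph=np.arctan2(d[1],d[0])-np.arctan2(12,109)
    return th,ph,pin(th)+.084*np.array([np.cos(ph),np.sin(ph)])
E
python3 - <<'E'
from h import *
print('now',fromTab((.6749,.0925)))
for C in [(.654,.07),(.655,.06),(.655,.05),(.655,.045),(.654,.04),(.654,.035),(.654,.03),(.654,.027),(.648,.03),(.644,.03),(.641,.03)]:
    th,ph,T=fromC(C); d=T-[.6749,.0925]; w=d[0]*ex
    print(C,round(th,3),round(ph,3),T.round(4),'shift mm',(w[:2]*1e3).round(1),(d[1]*1e3).round(1))
E
```

```text
now (1.5766697342760654, np.float64(0.22002537648826836), array([0.65312175, 0.07533294]))
(0.654, 0.07) 1.571 0.155 [0.6768 0.0857] shift mm [ 1.9 -0.1] -6.8
(0.655, 0.06) 1.573 0.036 [0.6796 0.0729] shift mm [ 4.7 -0.2] -19.6
(0.655, 0.05) 1.582 -0.083 [0.6809 0.0599] shift mm [ 6.  -0.3] -32.6
(0.655, 0.045) 1.605 -0.143 [0.6815 0.0533] shift mm [ 6.5 -0.3] -39.2
(0.654, 0.04) 1.6 -0.204 [0.6809 0.0467] shift mm [ 6.  -0.3] -45.8
(0.654, 0.035) 1.647 -0.264 [0.6813 0.0401] shift mm [ 6.4 -0.3] -52.4
(0.654, 0.03) 1.706 -0.324 [0.6815 0.0334] shift mm [ 6.6 -0.3] -59.1
(0.654, 0.027) 1.747 -0.36 [0.6816 0.0294] shift mm [ 6.7 -0.3] -63.1
(0.648, 0.03) 1.467 -0.326 [0.6755 0.0334] shift mm [ 0.6 -0. ] -59.1
(0.644, 0.03) 1.293 -0.315 [0.6715 0.0337] shift mm [-3.4  0.2] -58.8
(0.641, 0.03) 1.148 -0.3 [0.6684 0.0341] shift mm [-6.5  0.3] -58.4
```

```bash
python3 -m jog '[[2,0,-7,0,8],[3.5,0,-13,0,8],[4.7,0,-20,0,8],[5.5,0,-26,0,8],[6,0,-30,0,8],[6,0,-32,0,8],[6,0,-32,0,8],[6,0,-32,0,8],[6,0,-32,0,8],[6,0,-32,0,8]]'
python3 - <<'E'
from h import *
st()
snap('wrist','wrist6');snap('scene','scene6')
a=cv2.imread('pics/wrist6.png');b=cv2.imread('pics/scene6.png')
x=cv2.resize(a[230:380,230:410],(480,400),interpolation=cv2.INTER_CUBIC)
y=cv2.resize(b[180:250,240:296],(320,400),interpolation=cv2.INTER_CUBIC)
cv2.imwrite('pics/c6.png',cv2.convertScaleAbs(np.hstack([x,y]),alpha=1.5))
E
```

```text
time: 9.45
tool_pos: [0.68, -0.0282, 0.0663]
tcp_rot: [-0.051, -2.197, 2.197]
wrist_force: [1.8, -3.5, 0.7]
width: 0.137
{'time': 9.45, 'q': [-0.0779, 0.4115, 1.7303, -0.0001, 1.0007, 1.54], 'joint_vel': [-0.0027, 0.0007, 0.0005, 0.0023, 0.0, -0.001], 'joint_torque': [2.0167, -54.3537, -31.3964, 0.8786, 0.3208, 0.02], 'tool_pos': [0.68, -0.0282, 0.0663], 'tcp_rot': [-0.0507, -2.1972, 2.1972], 'wrist_force': [1.8476, -3.4905, 0.6888], 'torque': [-0.4332, -0.0425, 0.0313], 'width': 0.1368}
```

View pics/c6.png

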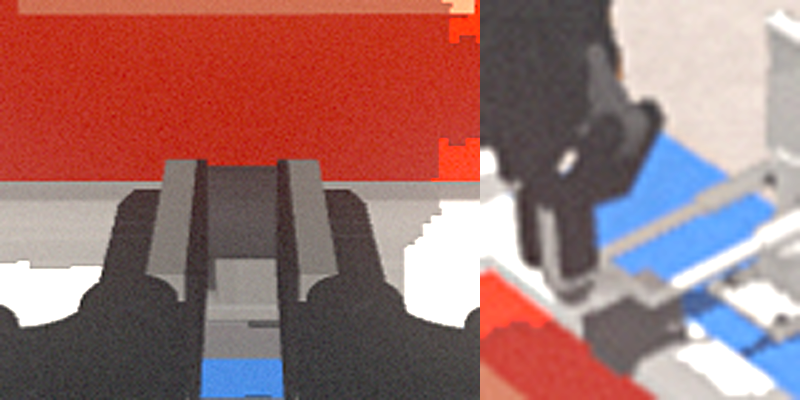

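```bash
python3 -m jog '[[3,-0.8,-1,0,8],[4,-1,-3,0,8],[4,-1,-5,0,8],[4,-1,-7,0,8],[4,-1,-9,0,8],[4,-1,-10,0,8],[4,-1,-10,0,8],[4,-1,-10,0,8],[4,-1,-10,0,8],[4,-1,-10,0,8]]'
```

```text
time: 10.8
tool_pos: [0.6845, -0.0291, 0.0565]
tcp_rot: [-0.052, -2.198, 2.198]
wrist_force: [-2.7, -0.6, 0.1]
width: 0.135
```

```bash
python3 -m jog '[[0,0,-1,0,8],[0,0,-2,0,8],[0,0,-3,0,8],[0,0,-4,0,8],[0,0,-5,0,8],[0,0,-6,0,8],[0,0,-6,0,8],[0,0,-6,0,8],[0,0,-6,0,8],[0,0,-6,0,8]]'
python3 - <<'E'
from h import *
p=bot.read_state()['tool_pos']; print(fromTab((p[0]*ex[0]+p[1]*ex[1],p[2]-.0059)))
snap('wrist','wrist7');snap('scene','scene7')
a=cv2.imread('pics/wrist7.png');b=cv2.imread('pics/scene7.png')
x=cv2.resize(a[230:380,230:410],(480,400),interpolation=cv2.INTER_CUBIC)
y=cv2.resize(b[180:250,240:296],(320,400),interpolation=cv2.INTER_CUBIC)
cv2.imwrite('pics/c7.png',cv2.convertScaleAbs(np.hstack([x,y]),alpha=1.5))
E
```

```text
time: 12.05
tool_pos: [0.6845, -0.0292, 0.0504]
tcp_rot: [-0.052, -2.198, 2.198]
wrist_force: [-0.4, -0.8, -0.3]
width: 0.127
(1.7779352507153112, np.float64(-0.21874855800481421), array([0.65813978, 0.0382369 ]))
```

View pics/c7.png

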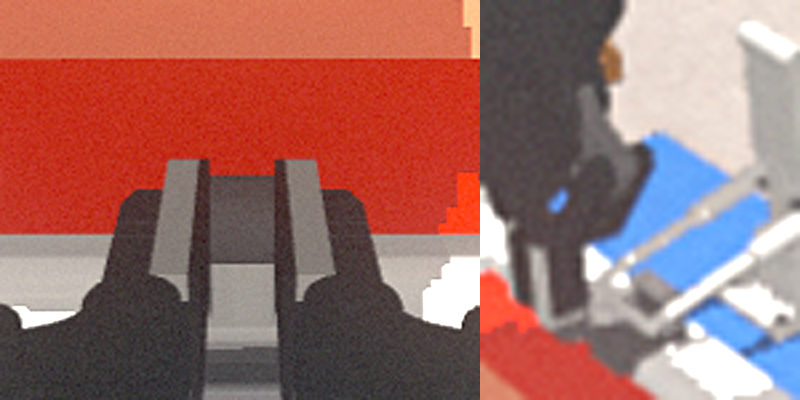

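```bash
python3 -m jog '[[0,0,-0.5,0,8],[0,0,-1,0,8],[0,0,-1.5,0,8],[0,0,-2,0,8],[0,0,-2.5,0,8],[0,0,-3,0,8],[0,0,-3,0,8],[0,0,-3,0,8],[0,0,-3,0,8],[0,0,-3,0,8]]'
python3 -m jog '[[0,0,-0.5,0,8],[0,0,-1,0,8],[0,0,-1.5,0,8],[0,0,-2,0,8],[0,0,-2,0,8],[0,0,-2,0,8],[0,0,-2,0,8],[0,0,-2,0,8],[0,0,-2,0,8],[0,0,-2,0,8]]'
```

```text
time: 13.4
tool_pos: [0.6846, -0.0292, 0.0474]
tcp_rot: [-0.052, -2.198, 2.198]
wrist_force: [0.9, -1.3, -0.5]
width: 0.126
time: 14.65
tool_pos: [0.6844, -0.0291, 0.0454]
tcp_rot: [-0.052, -2.198, 2.198]
wrist_force: [0.2, 0.7, 0.5]
width: 0.121
```

```bash
python3 -m jog '[[0,0,-0.5,0,8],[0,0,-1,0,8],[0,0,-1.5,0,8],[0,0,-1.5,0,8],[0,0,-1.5,0,8],[0,0,-1.5,0,8],[0,0,-1.5,0,8],[0,0,-1.5,0,8],[0,0,-1.5,0,8],[0,0,-1.5,0,8]]'
python3 - <<'E'
from h import *
p=bot.read_state()['tool_pos']; print(fromTab((p[0]*ex[0]+p[1]*ex[1],p[2]-.0059)))
snap('wrist','wrist8');snap('scene','scene8')
a=cv2.imread('pics/wrist8.png');b=cv2.imread('pics/scene8.png')
x=cv2.resize(a[230:380,230:410],(480,400),interpolation=cv2.INTER_CUBIC)
y=cv2.resize(b[180:250,240:296],(320,400),interpolation=cv2.INTER_CUBIC)
cv2.imwrite('pics/c8.png',cv2.convertScaleAbs(np.hstack([x,y]),alpha=1.5))
E
```

```text
time: 15.9
tool_pos: [0.6844, -0.0292, 0.0439]
tcp_rot: [-0.052, -2.198, 2.198]
wrist_force: [1.3, -0.6, 0.3]
width: 0.126
(1.8099226052334365, np.float64(-0.2775062829867784), array([0.65770764, 0.03327614]))
```

View pics/c8.png

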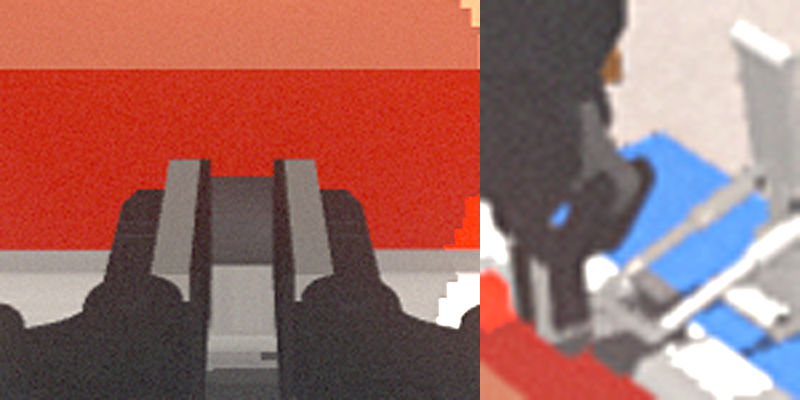

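```bash
python3 -m jog '[[0,0,-0.5,0,8],[0,0,-1,0,8],[0,0,-1.5,0,8],[0,0,-1.5,0,8],[0,0,-1.5,0,8],[0,0,-1.5,0,8],[0,0,-1.5,0,8],[0,0,-1.5,0,8],[0,0,-1.5,0,8],[0,0,-1.5,0,8]]'
```

```text
time: 17.25
tool_pos: [0.6845, -0.0291, 0.0424]
tcp_rot: [-0.052, -2.198, 2.198]
wrist_force: [1.2, 1.0, 0.4]
width: 0.121
```

```bash
python3 -m jog '[[0,0,-0.5,0,8],[0,0,-1,0,8],[0,0,-1,0,8],[0,0,-1,0,8],[0,0,-1,0,8],[0,0,-1,0,8],[0,0,-1,0,8],[0,0,-1,0,8],[0,0,-1,0,8],[0,0,-1,0,8]]'
```

```text
time: 18.5
tool_pos: [0.6846, -0.0292, 0.0419]
tcp_rot: [-0.052, -2.198, 2.198]
wrist_force: [-1.1, -0.5, 5.3]
width: 0.125
```

Contact with the foot at TCP z≈0.042. I'll ease up 1 mm and draw.

```bash
python3 -m jog '[[0,0,1,0,8],[0,0,1,0,8],[-1,0,1,0,8],[-2,0.1,1,0,8],[-3,0.1,1,0,8],[-4,0.2,1.1,0,8],[-5,0.2,1.1,0,8],[-6,0.3,1.2,0,8],[-6,0.3,1.2,0,8],[-6,0.3,1.2,0,8]]'
python3 - <<'E'
from h import *
p=bot.read_state()['tool_pos']; print(fromTab((p[0]*ex[0]+p[1]*ex[1],p[2]-.0059)))
E
```

```text
time: 19.75
tool_pos: [0.6781, -0.0289, 0.0425]
tcp_rot: [-0.051, -2.197, 2.197]
wrist_force: [2.7, -2.3, 0.8]
width: 0.128
(1.5691832711596656, np.float64(-0.2971896747135261), array([0.65127738, 0.03240189]))
```

```bash
python3 -m jog '[[-0.5,-0.4,0,0,8],[-1,-0.4,0,0,8],[-1.5,-0.4,0,0,8],[-2,-0.3,0,0,8],[-2.5,-0.3,0,0,8],[-3,-0.3,0,0,8],[-3,-0.3,0,0,8],[-3,-0.3,0,0,8],[-3,-0.3,0,0,8],[-3,-0.3,0,0,8]]'

```

```text
time: 21.0
tool_pos: [0.6755, -0.0291, 0.0426]
tcp_rot: [-0.052, -2.198, 2.198]
wrist_force: [2.6, 0.8, 1.1]
width: 0.124
```

```bash
python3 -m jog '[[-0.5,0,0,0,8],[-1,0,0,0,8],[-1.5,0,0,0,8],[-2,0.1,0.1,0,8],[-2,0.1,0.1,0,8],[-2,0.1,0.1,0,8],[-2,0.1,0.1,0,8],[-2,0.1,0.1,0,8],[-2,0.1,0.1,0,8],[-2,0.1,0.1,0,8]]'

```

```text
time: 22.25
tool_pos: [0.6735, -0.029, 0.0428]
tcp_rot: [-0.052, -2.198, 2.198]
wrist_force: [2.3, 1.0, 2.7]
width: 0.121
```

```bash
python3 -m jog '[[0,0,0.5,0,8],[-0.5,0,0.5,0,8],[-1,0,0.5,0,8],[-1.5,0.1,0.6,0,8],[-2,0.1,0.6,0,8],[-2,0.1,0.6,0,8],[-2,0.1,0.6,0,8],[-2,0.1,0.6,0,8],[-2,0.1,0.6,0,8],[-2,0.1,0.6,0,8]]'
python3 - <<'E'
from h import *
p=bot.read_state()['tool_pos']; print(fromTab((p[0]*ex[0]+p[1]*ex[1],p[2]-.0059)))
snap('wrist','wrist9');snap('scene','scene9')
a=cv2.imread('pics/wrist9.png');b=cv2.imread('pics/scene9.png')
x=cv2.resize(a[230:380,230:410],(480,400),interpolation=cv2.INTER_CUBIC)
y=cv2.resize(b[180:250,240:296],(320,400),interpolation=cv2.INTER_CUBIC)
cv2.imwrite('pics/c9.png',cv2.convertScaleAbs(np.hstack([x,y]),alpha=1.5))
E
```

```text
time: 23.5
tool_pos: [0.6725, -0.029, 0.0433]
tcp_rot: [-0.054, -2.199, 2.199]
wrist_force: [7.3, 1.2, -1.8]
width: 0.126
(1.3332181139752526, np.float64(-0.28250792413572384), array([0.64578645, 0.03288151]))
```

View pics/c9.png

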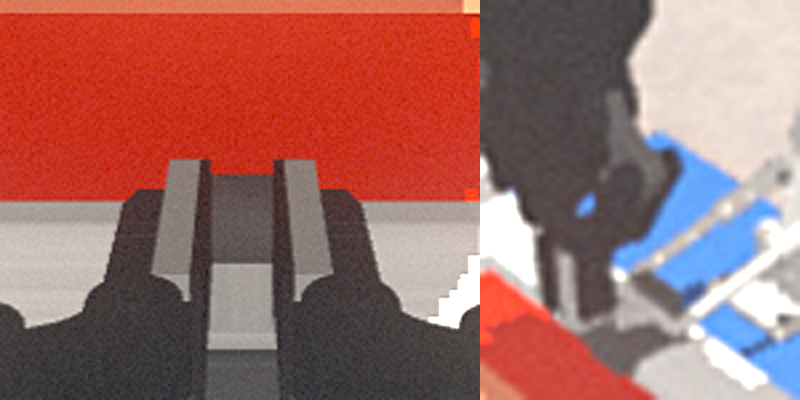

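```bash
python3 -m jog '[[0.5,0,0,0,8],[0.8,0,0,0,8],[0.8,0,0.5,0,8],[0.8,0,1,0,8],[0.8,0,1.5,0,8],[0.8,0,1.8,0,8],[0.8,0,1.8,0,8],[0.8,0,1.8,0,8],[0.8,0,1.8,0,8],[0.8,0,1.8,0,8]]'

```

```text
time: 24.85
tool_pos: [0.6724, -0.029, 0.0447]
tcp_rot: [-0.052, -2.198, 2.198]
wrist_force: [4.9, 0.6, -1.9]
width: 0.122
```

```bash
python3 -m jog '[[0,0,0.5,0,8],[0,0,1,0,8],[0,0,1.2,0,8],[0,0,1.2,0,8],[0,0,1.2,0,8],[0,0,1.2,0,8],[0,0,1.2,0,8],[0,0,1.2,0,8],[0,0,1.2,0,8],[0,0,1.2,0,8]]'

```

```text
time: 26.1
tool_pos: [0.6722, -0.029, 0.0459]
tcp_rot: [-0.052, -2.198, 2.198]
wrist_force: [3.5, 2.5, -1.6]
width: 0.122
```

```bash
python3 -m jog '[[0,0,0.5,0,8],[0,0,0.8,0,8],[0,0,1,0,8],[0,0,1,0,8],[0,0,1,0,8],[0,0,1,0,8],[0,0,1,0,8],[0,0,1,0,8],[0,0,1,0,8],[0,0,1,0,8]]'
python3 - <<'E'
from h import *
p=bot.read_state()['tool_pos']; print(fromTab((p[0]*ex[0]+p[1]*ex[1],p[2]-.0059)))
E
```

```text
time: 27.35
tool_pos: [0.6721, -0.0289, 0.0472]
tcp_rot: [-0.051, -2.198, 2.198]
wrist_force: [4.2, 0.7, -1.7]
width: 0.124
(1.2902274191626768, np.float64(-0.24402707701418902), array([0.64558876, 0.03572701]))
```

```bash
python3 - <<'E'
from h import *
snap('wrist','wrist10');snap('scene','scene10');snap('top','top10')
a=cv2.imread('pics/wrist10.png');b=cv2.imread('pics/scene10.png')
cv2.imwrite('pics/w10.png',cv2.convertScaleAbs(cv2.resize(a[270:390,260:380],(600,600),interpolation=cv2.INTER_CUBIC),alpha=2))
cv2.imwrite('pics/s10.png',cv2.convertScaleAbs(cv2.resize(b[175:245,245:325],(800,600)[:2],interpolation=cv2.INTER_CUBIC),alpha=1.3))
w=cam('wrist4');P=lambda a,z:a*ex+.0035*ey+[0,0,z]
print(proj(w,P(.6749,.0925)),proj(w,P(.6531,.0753)),'seen 306.5, 328.2')
E
```

```text
[[321.82464328 304.92831543]] [[321.65051874 325.61092809]] seen 306.5, 328.2
```

View pics/w10.png

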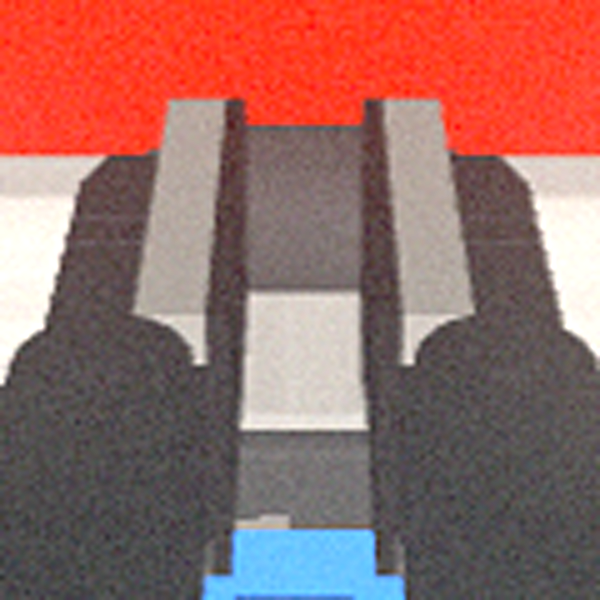

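View pics/s10.png

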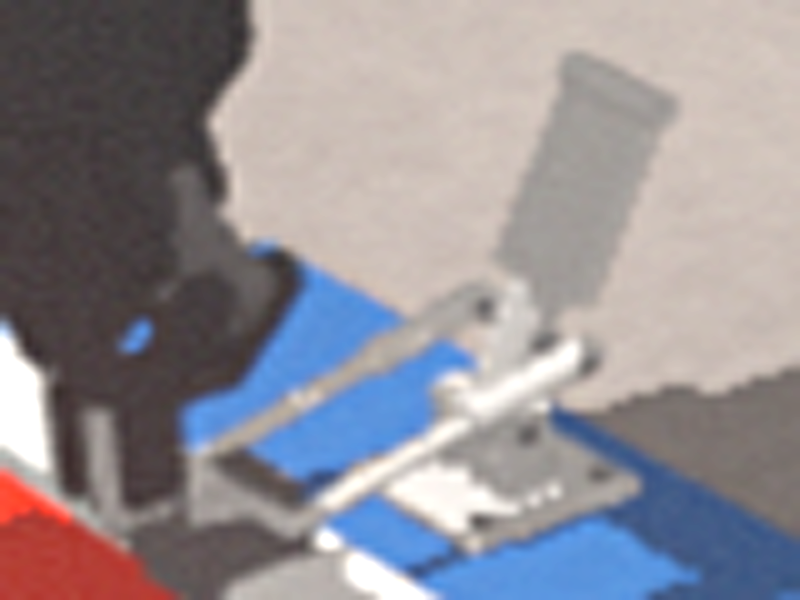

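```bash
python3 - <<'E'
from h import *
from scipy.optimize import least_squares
P=lambda q:q[0]*ex+.0035*ey+[0,0,q[1]]
s=cam('scene10');s5=cam('scene1')
tip=lambda th:H+.096*np.array([-np.cos(th),np.sin(th)])
print('start tip pred',proj(s5,P(tip(1.577))),'seen',(240+318/6-.4,170+96/6-.4))
for th in [1.1,1.2,1.25,1.3,1.35,1.4]: print(th,proj(s,P(tip(th))).round(1),proj(s,P(pin(th))).round(1))
print('seen tip',(245+622/10,175+85/8.57))
def solve(f,tv,cv):
    w=cam(f)
    def F(x):
        th,ph=x;c,sn=np.cos(ph),np.sin(ph);p=pin(th)
        T=p+[.109*c-.012*sn,.109*sn+.012*c];C=p+[.084*c,.084*sn]
        return [proj(w,P(T))[0,1]-tv,proj(w,P(C))[0,1]-cv]
    r=least_squares(F,[1.4,-.2]);th,ph=r.x;c,sn=np.cos(ph),np.sin(ph);p=pin(th)
    print(f,r.x.round(3),r.cost,'T',(p+[.109*c-.012*sn,.109*sn+.012*c]).round(4),'C',(p+[.084*c,.084*sn]).round(4))
solve('wrist4',306.5,328.2)
solve('wrist10',311.5,354.4)
solve('wrist10',311.5,353)
E
```

```text
start tip pred [[291.86739874 187.00919193]] seen (292.6, 185.6)
1.1 [[307.3 185.2]] [[296.9 213.3]]
1.2 [[304.3 184.9]] [[296.1 213.2]]
1.25 [[302.7 184.8]] [[295.7 213.2]]
1.3 [[301.1 184.9]] [[295.3 213.3]]
1.35 [[299.5 185. ]] [[294.9 213.3]]
1.4 [[297.8 185.3]] [[294.5 213.4]]
seen tip (307.2, 184.91831971995333)
wrist4 [1.407 0.185] 1.6155871338926322e-25 T [0.6719 0.0885] C [0.6495 0.0721]
wrist10 [ 0.956 -0.274] 1.2000622536619905 T [0.6648 0.0345] C [0.6375 0.0297]
wrist10 [ 0.958 -0.282] 0.08831920190953356 T [0.6647 0.0337] C [0.6373 0.0291]
```

```bash
python3 - <<'E'
from h import *
L=[]
for f in ['wrist7','wrist8','wrist9','wrist10']:
    a=cv2.imread(f'pics/{f}.png'); L.append(cv2.convertScaleAbs(cv2.resize(a[300:390,300:340],(200,450),interpolation=cv2.INTER_CUBIC),alpha=2))
cv2.imwrite('pics/cmp.png',np.hstack(L))
w=cam('wrist10')
for z in [.036,.039,.042]: print(z,[plane(w,(320,v),z)@ex for v in (356,375)])
E
```

```text
0.036 [np.float64(0.640263072974758), np.float64(0.6285035484464014)]
0.039 [np.float64(0.6424660311074736), np.float64(0.6309358827470315)]
0.042 [np.float64(0.6446689892401892), np.float64(0.6333682170476616)]
```

View pics/cmp.png

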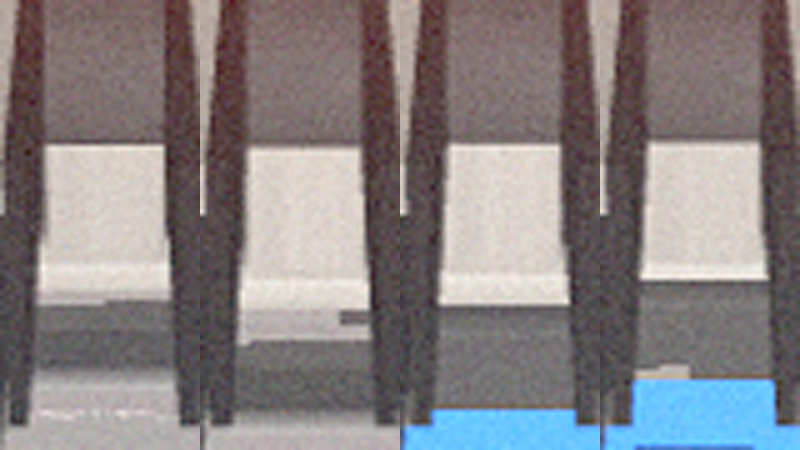

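The comparison shows the keeper's lip now covering most of the crossbar, so the crossbar is under the lip. I'll lower it slightly and draw until it's snug.

```bash
python3 -m jog '[[0,0,-1,0,8],[0,0,-2,0,8],[0,0,-2.5,0,8],[-0.5,0,-2.5,0,8],[-1,0,-2.5,0,8],[-1,0,-2.5,0,8],[-1,0,-2.5,0,8],[-1,0,-2.5,0,8],[-1,0,-2.5,0,8],[-1,0,-2.5,0,8]]'

```

```text
time: 28.75
tool_pos: [0.6723, -0.029, 0.0452]
tcp_rot: [-0.054, -2.199, 2.199]
wrist_force: [5.5, 0.3, 1.7]
width: 0.123
```

```bash
python3 -m jog '[[-0.3,0,0,0,8],[-0.6,0,0,0,8],[-0.8,0,0,0,8],[-0.8,0,0,0,8],[-0.8,0,0,0,8],[-0.8,0,0,0,8],[-0.8,0,0,0,8],[-0.8,0,0,0,8],[-0.8,0,0,0,8],[-0.8,0,0,0,8]]'
python3 - <<'E'
from h import *
snap('wrist','wrist11');snap('scene','scene11')
a=cv2.imread('pics/wrist11.png');b=cv2.imread('pics/scene11.png')
x=cv2.convertScaleAbs(cv2.resize(a[300:390,300:340],(200,450),interpolation=cv2.INTER_CUBIC),alpha=2)
y=cv2.convertScaleAbs(cv2.resize(b[175:245,245:325],(514,450),interpolation=cv2.INTER_CUBIC),alpha=1.3)
cv2.imwrite('pics/c11.png',np.hstack([x,y]))
E
```

```text
time: 30.0
tool_pos: [0.6722, -0.029, 0.0454]
tcp_rot: [-0.056, -2.199, 2.199]
wrist_force: [7.0, 0.6, 0.9]
width: 0.125
```

View pics/c11.png

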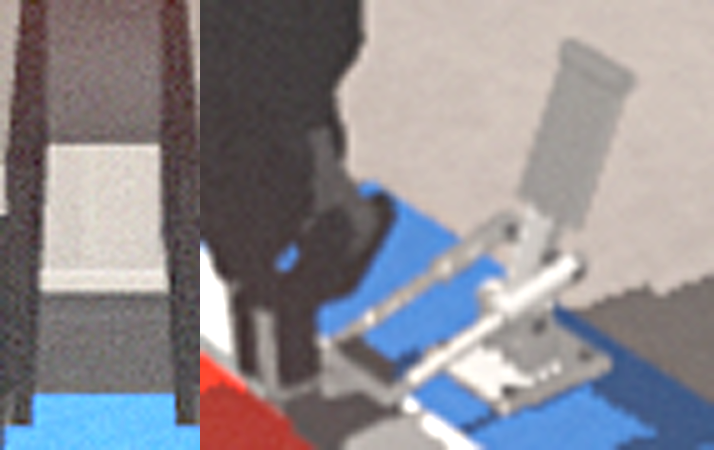

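Snug: 7 N with no further motion, at the same x where it stopped before. Next I'll relieve the pull, let go and lift clear.

```bash
python3 -m jog '[[0.8,0,0,0,8],[1,0,0,0,12],[1,0,0,0,30],[1,0,0,0,30],[1,0,0,0,30],[1,0,6,0,30],[1,0,20,0,30],[1,0,40,0,30],[1,0,70,0,20],[1,0,95,0,0]]' 30
python3 - <<'E'
from h import *
snap('wrist','wrist12');snap('scene','scene12')
a=cv2.imread('pics/wrist12.png');b=cv2.imread('pics/scene12.png')
x=cv2.convertScaleAbs(cv2.resize(a[200:440,220:420],(375,450),interpolation=cv2.INTER_CUBIC),alpha=1.5)
y=cv2.convertScaleAbs(cv2.resize(b[175:245,245:311],(424,450),interpolation=cv2.INTER_CUBIC),alpha=1.3)
cv2.imwrite('pics/c12.png',np.hstack([x,y]))
E
```

```text
time: 31.35
tool_pos: [0.6724, -0.029, 0.1431]
tcp_rot: [-0.055, -2.199, 2.199]
wrist_force: [-0.9, -0.0, 0.2]
width: 0.036
```

View pics/c12.png

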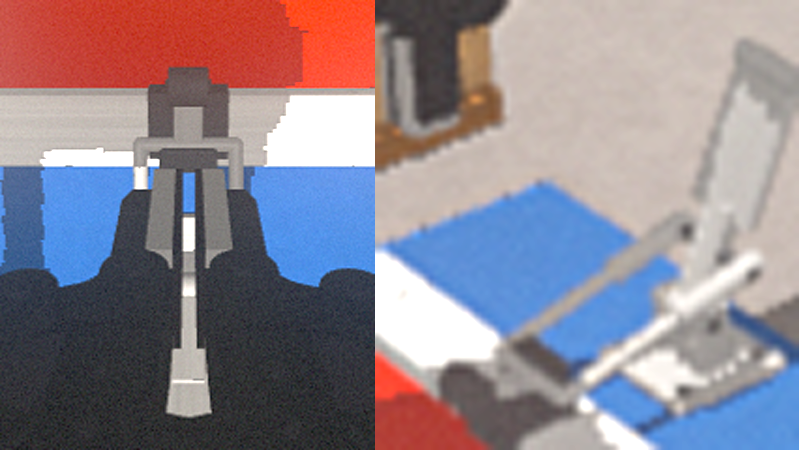

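```bash
python3 - <<'E'
from h import *
s=cam('scene12');w=cam('wrist12')
p=np.array(bot.read_state()['tool_pos']);print(p)
for d in [.005,.01,.015,.02,.025]: print(d,*[proj(s,p+dx*ex+dy*ey-[0,0,d])[0].round(1) for dx in(-.011,.011) for dy in (0,.012)],*[proj(w,p+dx*ex+dy*ey-[0,0,d])[0].round(1) for dx in(.011,) for dy in (0.002,-.002)])
print('wrist tip seen',[(220+u/1.875,200+v/1.875) for u,v in [(182,168),(196,168)]])
H=np.array([.571,.032])
for th,r in [(1.13,75),(1.0,75),(.9,76),(.8,77),(.7,78),(.6,80),(.5,82),(.4,84),(.3,86),(.2,88),(.1,90),(0,92),(-.1,92),(-.19,92)]:
    c,sn=np.cos(th),np.sin(th); r/=1e3
    C=H+r*np.array([-c,sn])+.003*np.array([sn,c]); x=C[0]+.011
    zt=C[1]
    if th<0: # +x corner
        rr=(H[0]-(x+.011)+.003*sn)/c; zt=H[1]+rr*sn+.003*c
    print(th,'tcp x rel now mm',(((x-p@ex)*1e3*ex[:2]).round(1)),'tip z mm',(zt*1e3).round(1))
E
```

```text
[ 0.67490486 -0.02920528  0.14596597]
0.005 [256.9 194.6] [260.1 196.7] [248.4 197.8] [251.4 200. ] [317.5 281.9] [326.3 281.9]
0.01 [257.1 196.6] [260.2 198.7] [248.5 199.9] [251.6 202. ] [317.5 277.4] [326.1 277.4]
0.015 [257.3 198.7] [260.4 200.8] [248.7 201.9] [251.8 204.1] [317.6 273.2] [326.  273.2]
0.02 [257.4 200.7] [260.5 202.8] [248.9 203.9] [252.  206.1] [317.7 269.2] [325.8 269.2]
0.025 [257.6 202.7] [260.7 204.8] [249.1 205.9] [252.1 208.1] [317.8 265.4] [325.7 265.4]
wrist tip seen [(317.06666666666666, 289.6), (324.5333333333333, 289.6)]
1.13 tcp x rel now mm [-122.7    5.8] tip z mm 101.1
1.0 tcp x rel now mm [-131.4    6.2] tip z mm 96.7
0.9 tcp x rel now mm [-138.3    6.5] tip z mm 93.4
0.8 tcp x rel now mm [-144.9    6.8] tip z mm 89.3
0.7 tcp x rel now mm [-151.1    7.1] tip z mm 84.5
0.6 tcp x rel now mm [-157.7    7.4] tip z mm 79.6
0.5 tcp x rel now mm [-163.9    7.7] tip z mm 73.9
0.4 tcp x rel now mm [-169.5    8. ] tip z mm 67.5
0.3 tcp x rel now mm [-174.6    8.2] tip z mm 60.3
0.2 tcp x rel now mm [-179.     8.4] tip z mm 52.4
0.1 tcp x rel now mm [-182.6    8.6] tip z mm 44.0
0 tcp x rel now mm [-185.3    8.7] tip z mm 35.0
-0.1 tcp x rel now mm [-185.2    8.7] tip z mm 28.0
-0.19 tcp x rel now mm [-184.2    8.7] tip z mm 21.8
```

```bash
python3 -m jog '[[-45,2,0,0,0],[-85,4,-20,0,0],[-98,5,-38,0,0],[-104,5,-38,0,0],[-110,5,-38,0,0],[-115,5.5,-38,0,0],[-120,5.5,-38,0,0],[-125,6,-38,0,0],[-128,6,-38,0,0],[-128,6,-38,0,0]]' 30
python3 - <<'E'
from h import *
st()
snap('scene','scene13')
b=cv2.imread('pics/scene13.png')
cv2.imwrite('pics/c13.png',cv2.resize(b[160:245,250:350],(700,595),interpolation=cv2.INTER_CUBIC))
E
```

```text
time: 32.7
tool_pos: [0.5435, -0.023, 0.102]
tcp_rot: [-0.052, -2.198, 2.198]
wrist_force: [-0.1, 1.4, -0.1]
width: -0.002
{'time': 32.7, 'q': [-0.088, 0.1355, 2.0113, -0.0, 0.9945, 1.5299], 'joint_vel': [-0.0014, 0.0038, -0.0051, -0.0006, 0.0039, 0.0005], 'joint_torque': [-0.0333, -39.6602, -31.6071, -0.0248, 0.1653, -0.0022], 'tool_pos': [0.5435, -0.023, 0.102], 'tcp_rot': [-0.0522, -2.1978, 2.1978], 'wrist_force': [-0.0813, 1.3864, -0.1311], 'torque': [0.0169, -0.0894, 0.0113], 'width': -0.0017}
```

View pics/c13.png

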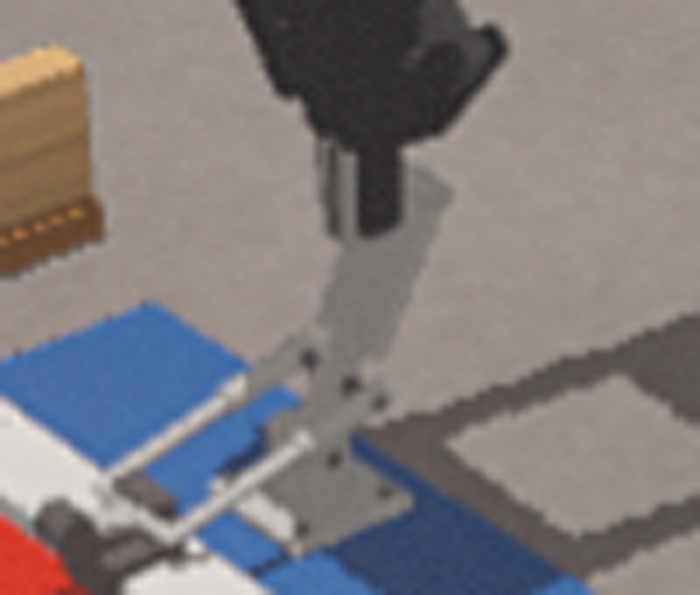

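```bash
python3 -m jog '[[-7,0.3,0,0,0],[-13.5,0.6,-0.7,0,0],[-16.5,0.8,-3,0,0],[-19.7,0.9,-5.5,0,0],[-23,1,-8,0,0],[-26.3,1.2,-10.4,0,0],[-29.5,1.4,-13.3,0,0],[-32.5,1.5,-16.1,0,0],[-35.3,1.7,-19.3,0,0],[-38.1,1.8,-22.5,0,0]]' 30
python3 - <<'E'
from h import *
st()
snap('scene','scene14')
b=cv2.imread('pics/scene14.png')
cv2.imwrite('pics/c14.png',cv2.resize(b[160:245,250:350],(700,595),interpolation=cv2.INTER_CUBIC))
E
```

```text
time: 34.0
tool_pos: [0.5052, -0.0211, 0.0791]
tcp_rot: [-0.052, -2.198, 2.198]
wrist_force: [2.9, -0.2, 1.0]
width: 0.001
{'time': 34.0, 'q': [-0.0911, 0.0947, 2.1063, 0.0001, 0.9404, 1.5268], 'joint_vel': [-0.0016, -0.009, 0.0642, -0.0003, -0.0552, -0.0019], 'joint_torque': [0.0231, -35.3944, -28.8413, -0.0353, 1.0388, 0.0033], 'tool_pos': [0.5052, -0.0211, 0.0791], 'tcp_rot': [-0.0518, -2.1977, 2.1976], 'wrist_force': [2.9478, -0.1998, 0.9564], 'torque': [0.0044, -0.5094, -0.0145], 'width': 0.0013}
```

View pics/c14.png

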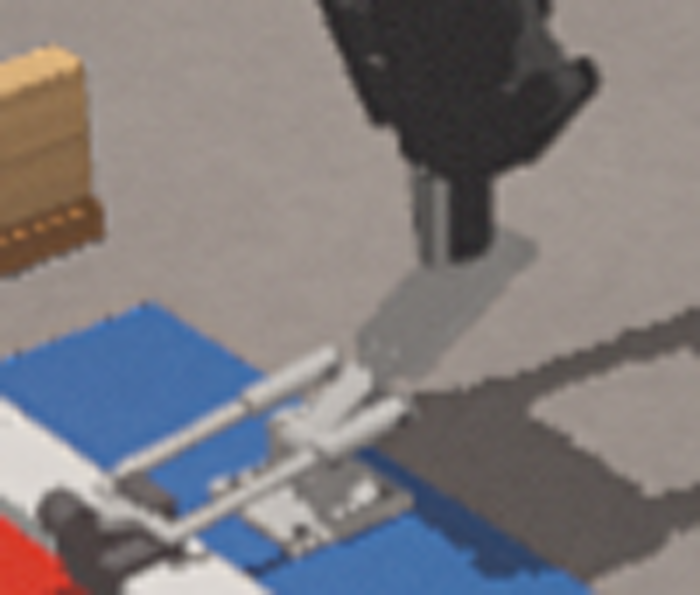

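```bash
python3 - <<'E'
from h import *
s=cam('scene14');P=lambda q,y=.0035:q[0]*ex+y*ey+[0,0,q[1]]
tip=lambda th:H+.096*np.array([-np.cos(th),np.sin(th)])+.003*np.array([np.sin(th),np.cos(th)])
for th in [.3,.4,.5,.6,.7,.8]: print(th,[((proj(s,P(q,y))[0]-[250,160])*7).round(0) for q,y in [(tip(th),-.0135),(tip(th),.0205),(pin(th),.0035)]])
for z in [.06,.065,.07,.075]: print(z,[((proj(s,P(q,y))[0]-[250,160])*7).round(0) for q,y in [((.4947,z),.0135),((.5167,z),.0025)]])
E
```

```text
0.3 [array([479., 257.]), array([542., 294.]), array([359., 398.])]
0.4 [array([471., 237.]), array([534., 274.]), array([357., 393.])]
0.5 [array([461., 220.]), array([524., 257.]), array([354., 389.])]
0.6 [array([449., 204.]), array([513., 241.]), array([351., 385.])]
0.7 [array([435., 190.]), array([499., 227.]), array([347., 381.])]
0.8 [array([419., 178.]), array([483., 215.]), array([343., 378.])]
0.06 [array([496., 308.]), array([426., 316.])]
0.065 [array([496., 295.]), array([426., 303.])]
0.07 [array([496., 282.]), array([426., 290.])]
0.075 [array([496., 269.]), array([426., 278.])]
```

```bash
python3 -m jog '[[0,0,-4,0,0],[0,0,-8,0,0],[-1.5,0.1,-10.5,0,0],[-3,0.1,-13,0,0],[-5,0.2,-15.7,0,0],[-6.5,0.3,-18.2,0,0],[-8,0.4,-21,0,0],[-9.3,0.4,-23.6,0,0],[-9.3,0.4,-23.6,0,0],[-9.3,0.4,-23.6,0,0]]' 30
python3 - <<'E'
from h import *
st()
snap('scene','scene15')
b=cv2.imread('pics/scene15.png')
cv2.imwrite('pics/c15.png',cv2.resize(b[160:245,250:350],(700,595),interpolation=cv2.INTER_CUBIC))
E
```

```text
time: 35.3
tool_pos: [0.4952, -0.0207, 0.0552]
tcp_rot: [-0.05, -2.197, 2.197]
wrist_force: [-0.6, 0.1, 0.2]
width: -0.001
{'time': 35.3, 'q': [-0.092, 0.1111, 2.1412, -0.0001, 0.8909, 1.5258], 'joint_vel': [-0.0007, -0.0014, -0.0032, -0.0005, 0.0003, -0.0012], 'joint_torque': [0.015, -36.0064, -29.6932, 0.0075, 0.0429, 0.0003], 'tool_pos': [0.4952, -0.0207, 0.0552], 'tcp_rot': [-0.0497, -2.1969, 2.1967], 'wrist_force': [-0.5784, 0.0782, 0.2109], 'torque': [-0.0747, -0.0048, 0.0291], 'width': -0.0014}
```

View pics/c15.png

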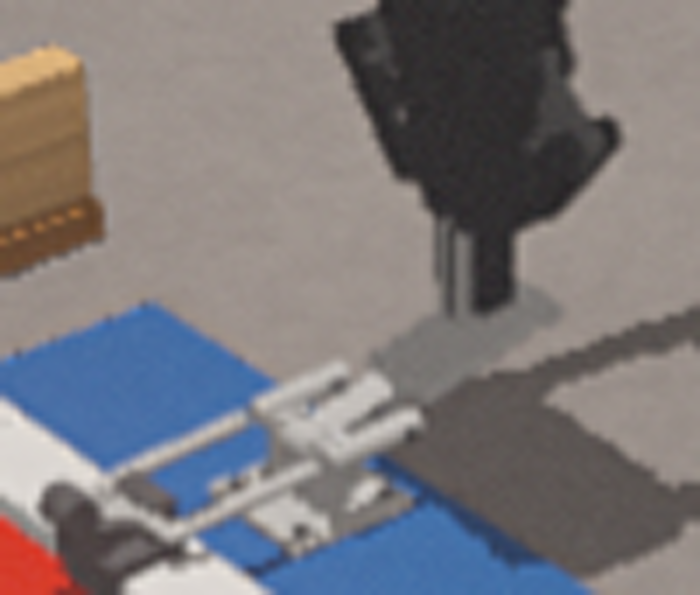

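```bash
python3 -m jog '[[-1,0,-2,0,0],[-2,0.1,-4,0,0],[-3,0.1,-6,0,0],[-3.6,0.2,-8,0,0],[-3.6,0.2,-8,0,0],[-3.6,0.2,-8,0,0],[-3.6,0.2,-8,0,0],[-3.6,0.2,-8,0,0],[-3.6,0.2,-8,0,0],[-3.6,0.2,-8,0,0]]' 30
python3 - <<'E'
from h import *
st()
snap('scene','scene16')
b=cv2.imread('pics/scene16.png')
cv2.imwrite('pics/c16.png',cv2.resize(b[160:245,250:350],(700,595),interpolation=cv2.INTER_CUBIC))
E
```

```text
time: 36.6
tool_pos: [0.4923, -0.0205, 0.0476]
tcp_rot: [-0.052, -2.198, 2.198]
wrist_force: [0.8, 0.2, -0.7]
width: 0.001
{'time': 36.6, 'q': [-0.0922, 0.1163, 2.1528, -0.0, 0.8726, 1.5256], 'joint_vel': [0.0009, -0.0005, 0.0014, 0.0005, -0.0003, 0.0006], 'joint_torque': [0.0001, -35.9622, -29.3977, 0.0002, 0.0035, 0.0], 'tool_pos': [0.4923, -0.0205, 0.0476], 'tcp_rot': [-0.0516, -2.1975, 2.1975], 'wrist_force': [0.7596, 0.2454, -0.6664], 'torque': [-0.0078, -0.0135, 0.0201], 'width': 0.0014}
```

View pics/c16.png

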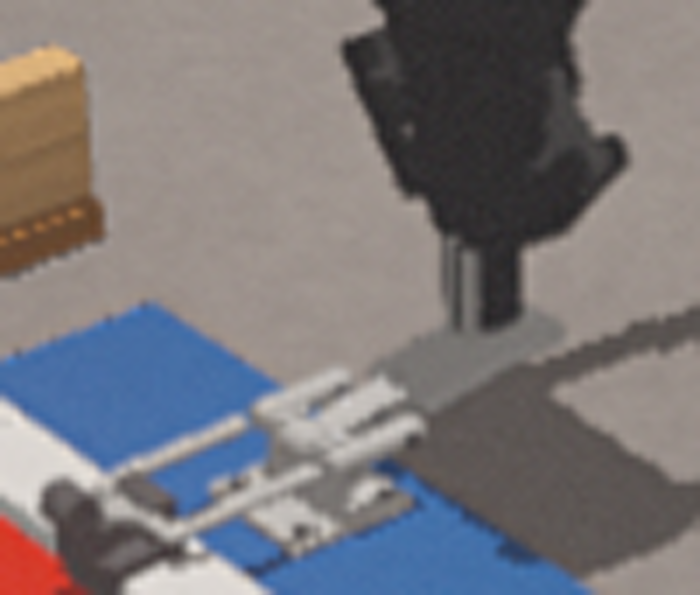

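```bash
python3 - <<'E'
from h import *
s=cam('scene16');P=lambda q,y=.0035:q[0]*ex+y*ey+[0,0,q[1]]
tip=lambda th:H+.096*np.array([-np.cos(th),np.sin(th)])+.003*np.array([np.sin(th),np.cos(th)])
for th in [.3,.2,.1,0,-.1,-.19]: print(th,[((proj(s,P(q,y))[0]-[250,160])*7).round(0) for q,y in [(tip(th),-.0135),(tip(th),.0205),(pin(th),.0035)]])
for z in [.03,.035,.04,.045]: print(z,[((proj(s,P(q,y))[0]-[250,160])*7).round(0) for q,y in [((.4822,z),.0135),((.5042,z),.0025)]])
snap('wrist','wrist16');a=cv2.imread('pics/wrist16.png')
cv2.imwrite('pics/w16.png',cv2.resize(a[120:480,160:480],(533,600)))
E
```

```text
0.3 [array([479., 257.]), array([542., 294.]), array([359., 398.])]
0.2 [array([485., 277.]), array([548., 315.]), array([360., 404.])]
0.1 [array([489., 299.]), array([552., 337.]), array([361., 410.])]
0 [array([491., 322.]), array([553., 360.]), array([362., 416.])]
-0.1 [array([490., 346.]), array([552., 384.]), array([362., 422.])]
-0.19 [array([488., 367.]), array([550., 406.]), array([361., 428.])]
0.03 [array([524., 371.]), array([455., 379.])]
0.035 [array([524., 359.]), array([455., 367.])]
0.04 [array([524., 346.]), array([455., 354.])]
0.045 [array([524., 334.]), array([455., 342.])]
```

View pics/w16.png

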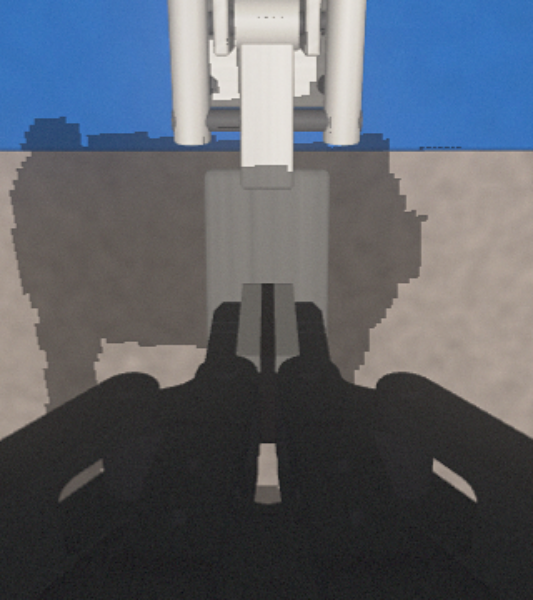

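```bash
python3 -m jog '[[-0.5,0,-1.5,0,0],[-1,0,-3,0,0],[-2,0.1,-4.5,0,0],[-2,0.1,-6,0,0],[-2.5,0.1,-7.5,0,0],[-2.7,0.1,-9,0,0],[-2.7,0.1,-10,0,0],[-2.7,0.1,-10,0,0],[-2.7,0.1,-10,0,0],[-2.7,0.1,-10,0,0]]' 30
python3 - <<'E'
from h import *
snap('scene','scene17')
b=cv2.imread('pics/scene17.png')
cv2.imwrite('pics/c17.png',cv2.resize(b[160:245,250:350],(700,595),interpolation=cv2.INTER_CUBIC))
E
```

```text
time: 37.95
tool_pos: [0.4896, -0.0204, 0.0376]
tcp_rot: [-0.051, -2.197, 2.197]
wrist_force: [0.1, 0.4, 0.7]
width: 0.004
```

View pics/c17.png

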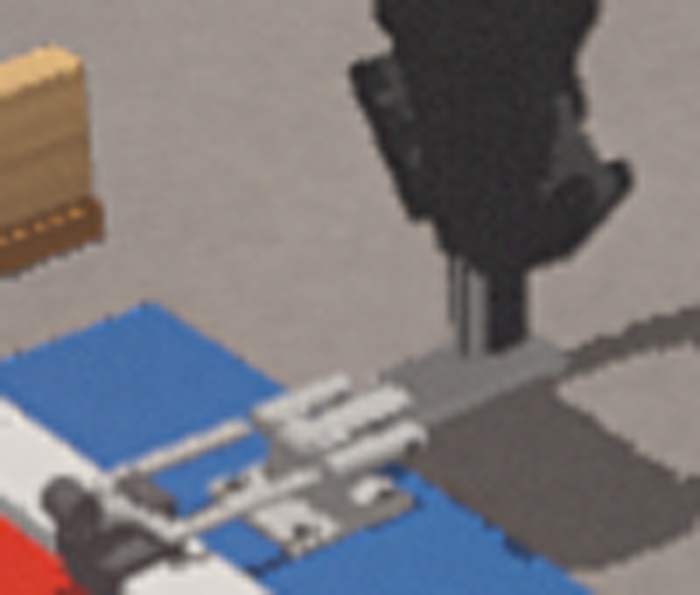

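```bash
python3 -m jog '[[0,0,-1,0,0],[0,0,-2,0,0],[0,0,-3,0,0],[0,0,-4,0,0],[0,0,-5,0,0],[0,0,-6,0,0],[0,0,-7,0,0],[0,0,-7,0,0],[0,0,-7,0,0],[0,0,-7,0,0]]' 30
python3 - <<'E'
from h import *
snap('scene','scene18')
b=cv2.imread('pics/scene18.png')
cv2.imwrite('pics/c18.png',cv2.resize(b[160:245,250:350],(700,595),interpolation=cv2.INTER_CUBIC))
E
```

```text
time: 39.25
tool_pos: [0.4898, -0.0204, 0.0307]
tcp_rot: [-0.052, -2.198, 2.198]
wrist_force: [-0.7, -0.4, -0.6]
width: -0.001
```

View pics/c18.png

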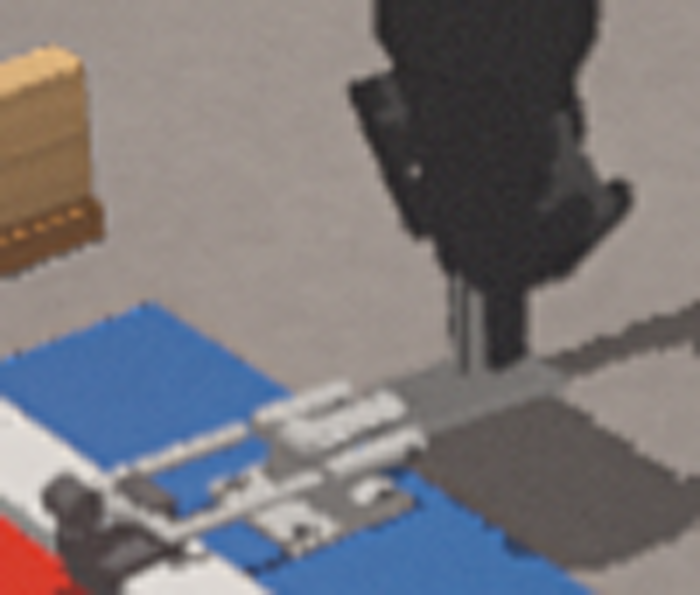

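```bash
python3 -m jog '[[0,0,-0.7,0,0],[0,0,-1.4,0,0],[0,0,-2,0,0],[0,0,-2.7,0,0],[0,0,-3.3,0,0],[0,0,-3.5,0,0],[0,0,-3.5,0,0],[0,0,-3.5,0,0],[0,0,-3.5,0,0],[0,0,-3.5,0,0]]' 30
python3 - <<'E'
from h import *
snap('scene','scene19')
b=cv2.imread('pics/scene19.png')
cv2.imwrite('pics/c19.png',cv2.resize(b[160:245,250:350],(700,595),interpolation=cv2.INTER_CUBIC))
E
```

```text
time: 40.55
tool_pos: [0.4898, -0.0205, 0.0272]
tcp_rot: [-0.052, -2.198, 2.198]
wrist_force: [1.2, 0.9, -0.3]
width: -0.002
```

View pics/c19.png

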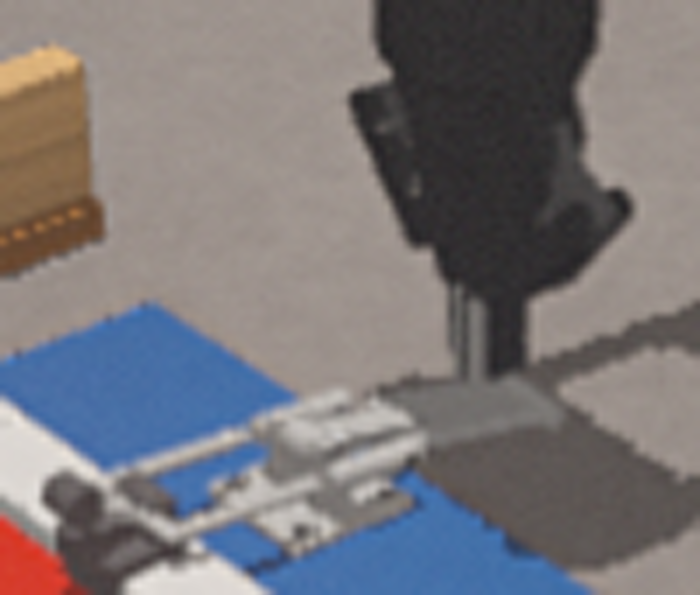

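The paddle tip corner jumped from (568,380) to (565,410), which fits θ≈−0.19: the lever has snapped to its stop with no load on the finger. I'll retract and check.

```bash
python3 -m jog '[[0,0,5,0,0],[0,0,20,0,0],[0,0,45,0,0],[0,0,80,0,0],[0,0,120,0,0],[0,0,160,0,0],[0,-20,190,0,0],[0,-50,200,0,0],[0,-80,200,0,0],[0,-80,200,0,0]]' 30
python3 - <<'E'
from h import *
st()
snap('scene','scene20');snap('top','top20');snap('wrist','wrist20')
b=cv2.imread('pics/scene20.png');t=cv2.imread('pics/top20.png')
cv2.imwrite('pics/c20.png',cv2.resize(b[170:250,245:345],(750,600),interpolation=cv2.INTER_CUBIC))
cv2.imwrite('pics/t20.png',t)
E
```

```text
time: 41.85
tool_pos: [0.4899, -0.1019, 0.2287]
tcp_rot: [-0.057, -2.196, 2.198]
wrist_force: [0.2, 0.9, 0.5]
width: 0.0
{'time': 41.85, 'q': [-0.2546, -0.0696, 1.9731, -0.0003, 1.236, 1.3659], 'joint_vel': [0.0318, 0.0028, 0.0167, 0.0234, 0.0036, 0.0201], 'joint_torque': [-0.8293, -32.4363, -36.7317, -0.2373, -0.0883, -0.1834], 'tool_pos': [0.4899, -0.1019, 0.2287], 'tcp_rot': [-0.0567, -2.1965, 2.198], 'wrist_force': [0.2165, 0.8633, 0.4867], 'torque': [-0.002, 0.0029, 0.0015], 'width': 0.0004}
```

View pics/c20.png

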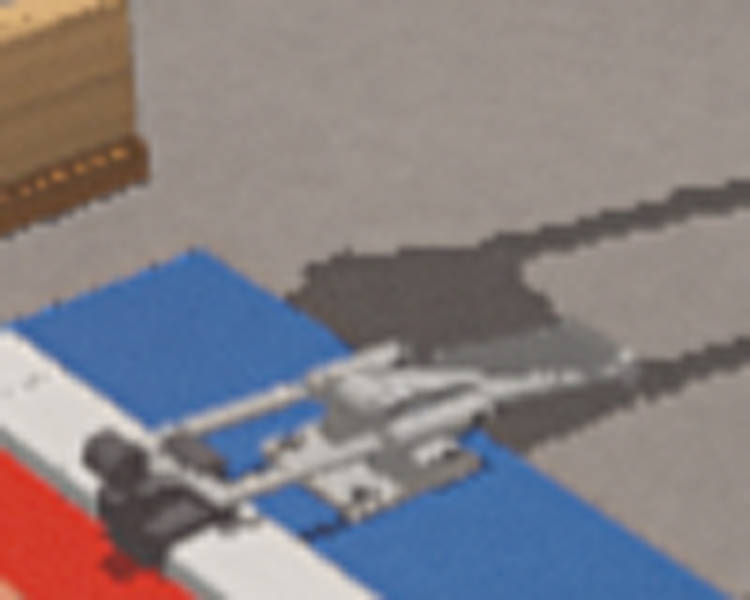

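View pics/t20.png

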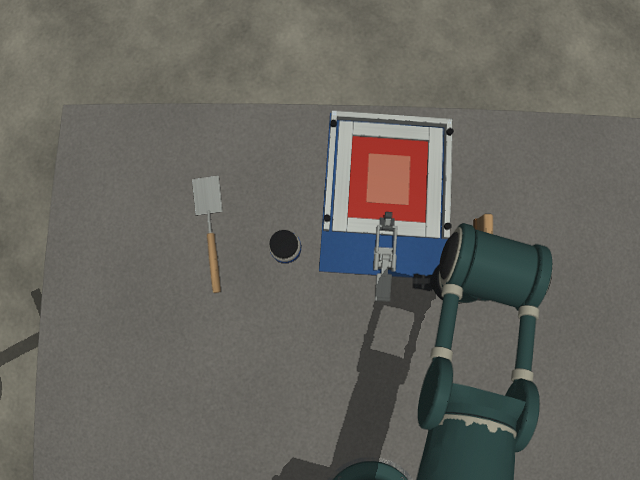

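View pics/wrist20.png

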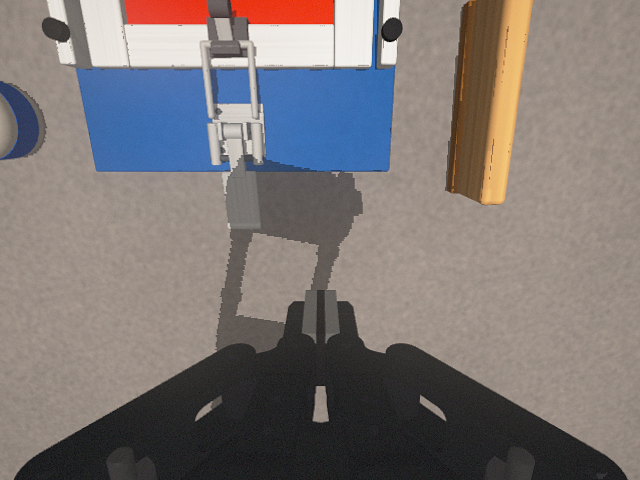

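```bash
python3 - <<'E'
from h import *
a=cv2.imread('pics/wrist20.png');cv2.imwrite('pics/w20z.png',cv2.convertScaleAbs(cv2.resize(a[0:100,180:280],(600,600),interpolation=cv2.INTER_CUBIC),alpha=1.5))
w=cam('wrist20')
for z in (.032,.04): print(z,[(plane(w,(230,v),z)@ex).round(4) for v in (38,45,50,55)])
s=cam('scene20');P=lambda q,y=.0035:q[0]*ex+y*ey+[0,0,q[1]]
# tab/bar/pin for lever -0.19, bar at face
C=np.array([.6413,.034]);p=pin(-.19);d=C-p;print('pin-bar',np.linalg.norm(d),'slope',np.arctan2(d[1],d[0]))
ph=np.arctan2(d[1],d[0]);c,sn=np.cos(ph),np.sin(ph);T=C+[.025*c-.012*sn,.025*sn+.012*c]
print('tab pred scene',proj(s,P(T)),'seen',(245+115/7.5,170+450/7.5),'bar',proj(s,P(C)),proj(w,P(C)),proj(w,P(T)))
E
```

```text
0.032 [np.float64(0.646), np.float64(0.6407), np.float64(0.6369), np.float64(0.633)]
0.04 [np.float64(0.6443), np.float64(0.6391), np.float64(0.6354), np.float64(0.6316)]
pin-bar 0.09508796335990614 slope 0.07074588853280055
tab pred scene [[259.70760885 231.23698315]] seen (260.3333333333333, 230.0) bar [[268.83294864 232.6148721 ]] [[226.48338681  43.68241658]] [[219.45795427   5.548779  ]]
```

View pics/w20z.png

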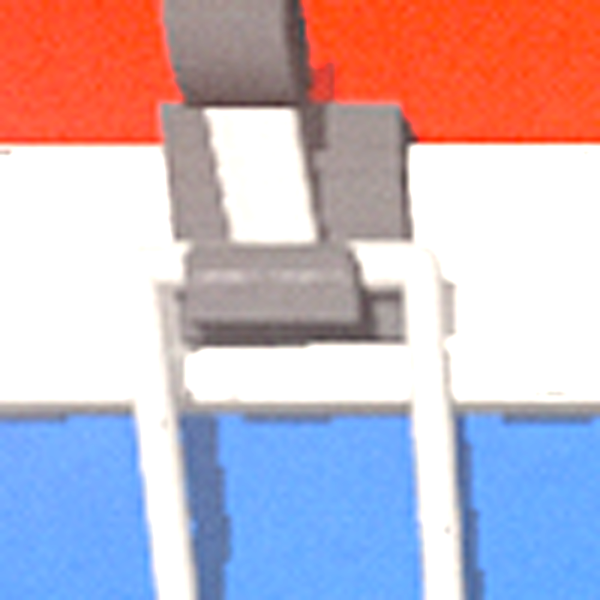

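The view shows the dark lip lying over the crossbar at (275,265), so the latch is hooked and closed. The jar and knife are where they were, and the squeegee is standing. Handing in.

```bash
python3 - <<'E'
from h import *
st(); print(bot.finish_job())
E
```

```text
{'time': 42.0, 'q': [-0.2515, -0.069, 1.9747, 0.0006, 1.2358, 1.3663], 'joint_vel': [0.01, 0.0046, 0.0044, -0.0, -0.0046, -0.0032], 'joint_torque': [-0.4293, -32.5523, -36.5389, -0.0309, -0.0086, 0.0015], 'tool_pos': [0.4896, -0.0999, 0.2275], 'tcp_rot': [-0.0521, -2.1982, 2.197], 'wrist_force': [-0.1888, -0.2683, -0.4618], 'torque': [0.0203, -0.016, 0.0275], 'width': -0.0026}
the job is handed in; nothing more can be done
None
```

The printing screen is latched in its cradle, and the job was handed in at 42 s; the robot gave no verdict.

I gripped the round tab and lowered the crossbar until it touched the foot (about 5 N). I then drew it under the lip until it stopped snug against the upright, at about 7 N with no further movement. Only then did I let go, shut the fingers and press the paddle down until the lever snapped over centre. The wrist readings I took during the press were no more than about 3 N, and near zero at the stop.

**Last checks, with the arm clear:**
- **Crossbar:** the wrist view shows the lip lying over it.
- **Lever:** it sits at about -0.19, its stop, and stayed there after I backed off.
- **Tab:** it is within about 1.5 pixels of where a latched loop should put it.
- **Bystanders:** the jar and the ink knife are where they were. The squeegee is still standing, but the arm partly hid it from above, so I did not measure its position again.

**Readings that disagreed:**
- **Fingertips:** they seemed only 2–10 mm ahead of the TCP in the pictures, not 25 mm, so I went by feel and pictures.
- **Grip width:** it read about 11–12 mm on the 16 mm tab.
- **Lip test:** lifting the tab met no clear resistance from the lip, so I relied on the pictures to confirm the crossbar was under it.
- **Press force:** it stayed well below the 8 N you allowed for.

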